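Fold up a sheet-steel tray on its forming block

TASK

Finish folding the steel tray that is clamped on the forming block: bend up the far wall first (the one opposite the wall that is already up), while both side walls are still down, then bend up the left and right side walls, so that all four walls stand square to the floor when let go. Each fold springs back by its own amount, so bend it past upright as needed, check and press again; reach in at a slant beside the handwheel without bumping it, and leave everything else on the bench where it is.

Things in the scene. Friction and masses are not known exactly. Their poses are not given: they have to be found in the camera images.
- fixture: grey forming block bolted to the bench, the tray blank (floor 130 x 144 mm) clamped on it. Origin on the bench under its centre, z up, x to the tray's far wall, y to its left wall. Folds 71 mm above the bench: far at x = 65, left y = 72, right y = -72 mm. Near wall (x = -65) is up and fixed, 60 mm high. Foot 160 x 174, 21 mm high; block above it 124 x 138 mm
- far_rim (a point): middle of the rim of the tray's far wall, a flat steel panel 140 mm long and 2 mm thick, 60 mm from fold to rim, with a round wired rim 8 mm thick. x points along the wall from fold to rim (straight up when square), z is the normal of its inner face (inwards when upright), y along the fold. Starts 12 to 32 degrees up from flat, leaning outwards
- left_rim (a point): middle of the rim of the tray's left wall, a flat steel panel 120 mm long and 2 mm thick, 60 mm from fold to rim, with a round wired rim 8 mm thick. x points along the wall from fold to rim (straight up when square), z is the normal of its inner face (inwards when upright), y along the fold. Starts 12 to 32 degrees up from flat, leaning outwards
- right_rim (a point): middle of the rim of the tray's right wall, a flat steel panel 120 mm long and 2 mm thick, 60 mm from fold to rim, with a round wired rim 8 mm thick. x points along the wall from fold to rim (straight up when square), z is the normal of its inner face (inwards when upright), y along the fold. Starts 12 to 32 degrees up from flat, leaning outwards
- far_wall: the far wall; origin at the middle of its fold, axes as its rim point. The fold yields at about 0.5 N m (10 N near the rim) and stays as bent, but when let go it springs back outwards by 3 to 12 degrees, differing from wall to wall, the same each time for one wall. Over 22 degrees past upright spoils it
- left_wall: the left wall; origin at the middle of its fold, axes as its rim point. The fold yields at about 0.5 N m (10 N near the rim) and stays as bent, but when let go it springs back outwards by 3 to 12 degrees, differing from wall to wall, the same each time for one wall. Over 22 degrees past upright spoils it
- right_wall: the right wall; origin at the middle of its fold, axes as its rim point. The fold yields at about 0.5 N m (10 N near the rim) and stays as bent, but when let go it springs back outwards by 3 to 12 degrees, differing from wall to wall, the same each time for one wall. Over 22 degrees past upright spoils it
- handwheel: dark steel handwheel of the clamp, 112 mm across, level over the tray's middle, its rim 209 to 221 mm above the bench, stud end up to 240 mm, on a 26 mm sleeve over a pressure plate 96 x 110 mm (top at 82 mm). A tool standing upright beside a raised wall would hit it. Same frame as the fixture. Must not be bumped (over 5 N)
- mallet: rubber mallet lying flat, 225 mm long, black head 48 mm thick and 85 mm wide; origin 70 mm from the handle's free end, x towards the head; a bystander, must stay
- tin: round grey tin, 72 mm across, 56 mm tall; origin under its centre; a bystander, must stay
- screwdriver: screwdriver lying flat, black handle, about 200 mm; origin under its middle; a bystander, must stay
- bowl: small copper bowl, 100 mm across, 35 mm tall; origin under its centre; a bystander, must stay
- spray: standing steel bottle with black cap, 64 mm across, 190 mm tall; origin under its centre; a bystander, must stay
- scrapbox: open cardboard box of metal scraps, 150 x 120 x 60 mm; origin under its centre; a bystander, must stay
- gears: toothed steel wheel lying flat, 92 mm across, 24 mm tall; origin under its centre; a bystander, must stay

How it is judged:
By the outcome, as a careful person would: the job done as asked, in the order asked, and still so for the second after the job is handed in, with the robot touching nothing.
It also fails if it takes over 69 s, if anything falls off the work surface, if the arm or the gripper's body presses on something with over 40 N, if the wrist force passes 120 N, or if a joint passes its speed limit or range.

ROBOT

A 6-joint arm with a two-finger parallel gripper is mounted at the origin on the work surface. World frame = base frame: x ahead of the robot, y to its left, z up, the work surface at z = 0. Lengths are in m, angles in rad, forces in N, time in s.
With the tool pointing down it reaches from about 0.375 to 0.9 m from the base axis. Payload 3.1 kg.
Tool frame: the origin (TCP) lies midway between the tips of the shut fingers; the grasp point (between the pads) lies 19 mm behind it; z points along the fingers, y is the line along which they close (so a half turn about z gives the same grasp; the last joint's range is limited). The gripper opens to 85 mm and grips with 20 to 120 N. Pads are 22 mm wide; open, the fingers measure 114 mm over their backs; the gripper's body (76 mm by 85 mm) begins 54 mm behind the grasp point. The pads swing forward as they close: fully open they stand 13 mm farther back than shut.
Start: joints at [1.044, 0.527, 1.433, -0, 1.181, -0.178], TCP at [0.214, 0.587, 0.231] pointing down, gripper open.
Joint ranges: [-3.08, 3.08], [-0.75, 2.2], [0.22, 2.44], [-1.43, 4.57], [0, 2.65], [-2.85, 2.85]. Speed limits (rad/s): [2.79, 2.79, 3.14, 3.14, 3.14, 3.14].

INTERFACE

Orientations are given as a unit quaternion [x, y, z, w].
In Python, from station import manip gives the robot as it stands. The module is installed in compiled form; this text tells all that it offers.
- The arm moves only by the tool apply_moves, never from a script. Its arguments are lists of equal length, an entry for each row: "claw": the gripper's target within -1 to 1 (fully open at 1, half-way at 0, shut at -1); "travel": the shift along the tool's x, y, z scaled (see below), a list of three; "turn": the turn, a rotation vector about the tool's x, y, z scaled (see below), a list of three. In form: {"claw": [claw, ...], "travel": [[dx, dy, dz], ...], "turn": [[rx, ry, rz], ...]}. A call has 1 to 5 rows; each row is the pose to reach, as a shift and turn from the pose commanded when the call began, along the tool's axes at that moment, turning the shorter way round; what a row does not reach only later rows make up. The controller multiplies each number of a shift by 800 mm and each number of a turn by 180 degrees. A row lasts 1/12 s, in which the tool goes at most 41.7 mm and 7.16 degrees, less where a joint would pass 70% of its speed; a pose out of reach is approached as far as the arm can. A call with a number of a shift or a turn outside -1 to 1 is refused whole. A call with a gripper value outside its range is refused whole. The fingers move at their own pace and stop on an object; "newtons" is the grip in N (left out, the last holds). Time passes only in rows, so rows that repeat a pose let the fingers close. It gives the time, the measured TCP pose, the force, the opening and the grip force at its end, in the units of the state.
- manip.sense(): the state, without advancing time (a new reading comes with each control period).
- manip.snapshot(name): name is "scene" or "top"; returns a dict with "pixels" (400x640x3 uint8, red, green, blue), "depth" (400x640 float32, m along the optical axis (not along the pixel's ray), 0 where there is no reading), "intrinsics" (3x3 intrinsics, pixels), "k1" (the pictures are not rectified: a ray, as slopes to the right and down, at radius r is drawn at 1 + k1 r^2 times it, then the intrinsics apply), "R" (3x3) and "t" (3): a world point X has camera coordinates R X + t. Camera axes: x right, y down, z forward; pixel columns grow to the right and rows downward; lengths in m; the calibration is good to about 2 mm. A picture is of the moment at which its call begins.
- manip.sign_off(): hands the job in; it is judged then, once.
The state is a dict: "t": time; "q": joint angles; "qd": joint speeds; "tau": joint torques, N m; "tcp_pos": TCP position; "tool_rot": TCP orientation; "force": force on the tool from outside, world axes, zero at the start; "ft_torque": the same for the moment, N m; "finger_gap": opening from 0.0 (shut) to 1.0 (fully open); "gripper_force": force on a finger pad.
Only numpy, scipy, OpenCV 4.12 (cv2) and the standard library are available. Lean on these libraries where they do the work, as an engineer would, in place of code of your own. Each camera call takes 0.05 s, during which the arm holds its last target. There are 200 camera calls.

## Working session

There is one attempt and no reset: what is moved stays moved. The work goes in short steps, Python scripts to look and compute and a tool call to move; the robot and the scene stay as the last step left them, time stands still between calls to the robot, and variables do not carry over. Pictures are saved under pics/ and viewed, at most 10 in all, crops included, and the job is handed in when it is done.

Besides the shell and the picture viewer there is one more tool, called after "Emit:" in YAML: its name, and indented under it one key for each argument. apply_moves: Moves the arm, as the interface text tells. Shifts and turns lie within -1 to 1; 1 stands for 800 mm of shift or 180 degrees of turn. Its arguments: {"type":"object","properties":{"claw":{"type":"array","items":{"type":"number"}},"travel":{"type":"array","items":{"type":"array","items":{"type":"number"}}},"turn":{"type":"array","items":{"type":"array","items":{"type":"number"}}},"newtons":{"type":"number"}},"required":["claw","travel","turn"]}

```bash
mkdir -p pics; python3 - <<'E'
from station import manip
import cv2,numpy as np
print(manip.sense())
for n in("scene","top"):
    s=manip.snapshot(n); cv2.imwrite(f"pics/{n}0.png",s["pixels"][:,:,::-1]); np.savez(f"{n}0.npz",**s)
    print(n,s["intrinsics"],s["k1"],s["R"],s["t"], -s["R"].T@s["t"])
E
```

```text
{'t': 0.0, 'q': array([ 1.04350687e+00,  5.28459077e-01,  1.43392496e+00, -4.29370612e-06,
        1.18142656e+00, -1.78485614e-01]), 'qd': array([ 5.51578667e-04, -2.63976106e-04, -7.03483368e-05,  6.89025693e-05,
       -8.38136754e-04,  2.04929381e-04]), 'tau': array([ 6.89893932e-05, -4.42344582e+01, -1.78029585e+01, -6.74224589e-05,
        8.27897253e-03, -4.95997110e-07]), 'tcp_pos': array([0.21319729, 0.58673019, 0.23033079]), 'tool_rot': array([ 1.73518252e-01,  9.84830029e-01, -1.04132040e-03, -3.81407101e-04]), 'force': array([0.12354446, 0.67214336, 0.12463641]), 'ft_torque': array([ 0.05099349,  0.03101647, -0.01137665]), 'gripper_force': 0.0, 'finger_gap': 1.000201758945735}
scene [[411.95836243   0.         323.08485081]
 [  0.         411.95836243 198.93019702]
 [  0.           0.           1.        ]] -0.06781507035942856 [[ 0.59414013  0.80434088 -0.00576612]
 [ 0.57874599 -0.43245709 -0.69139999]
 [-0.55861487  0.40745136 -0.72244918]] [-0.32406454 -0.21204776  1.75305583] [ 1.2945446  -0.54532818  1.11801532]
top [[439.47864523   0.         318.80289157]
 [  0.         439.47864523 193.07809117]
 [  0.           0.           1.        ]] -0.0033162126668587655 [[-0.04936094 -0.99877348 -0.00387754]
 [-0.97718225  0.04909614 -0.20665047]
 [ 0.20658738 -0.0064114  -0.97840715]] [0.05531307 0.50978844 1.24352832] [0.24398926 0.03818934 1.3222395 ]
```

View pics/scene0.png

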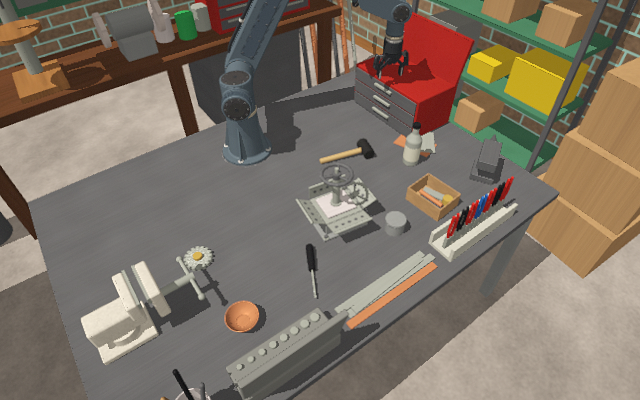

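View pics/top0.png

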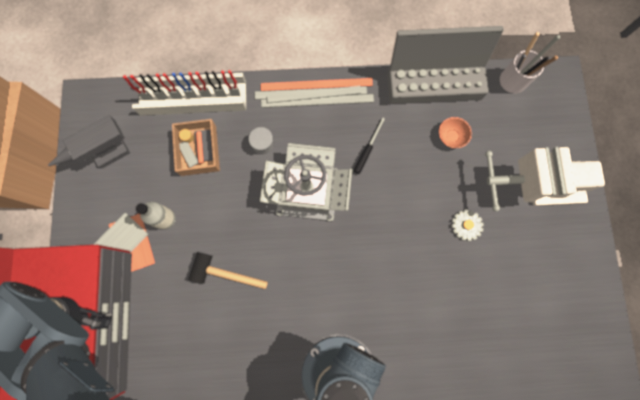

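The fixture is at about (337,207) in scene and (305,183) in top. The wall that is already up appears to be on the robot side, so the far wall is away from the robot. I'll enlarge both and extract the point cloud.

```bash
cat > h.py <<'E'
import numpy as np,cv2
def cloud(s):
    K,k1,R,t,d=s["intrinsics"],float(s["k1"]),s["R"],s["t"],s["depth"]
    v,u=np.mgrid[:400,:640]
    n=cv2.undistortPoints(np.stack([u,v],-1).reshape(-1,1,2).astype(float),K,np.array([k1,0,0,0,0.])).reshape(400,640,2)
    P=np.dstack([n*d[...,None],d])
    return (P-t)@R
E
python3 - <<'E'
import numpy as np,cv2
from h import cloud
a=np.load("scene0.npz");b=np.load("top0.npz")
A=cv2.resize(a["pixels"][155:250,285:390],None,fx=5.6,fy=5.6,interpolation=2)[:,:,::-1]
B=cv2.resize(b["pixels"][130:230,245:365],None,fx=5,fy=5,interpolation=2)[:,:,::-1]
cv2.imwrite("pics/a1.png",A);cv2.imwrite("pics/b1.png",B)
for n,s in(("top",b),("scene",a)):
    C=cloud(s);np.save(n+"C.npy",C)
    m=(s["depth"]>0)&(abs(C[...,0]-.53)<.2)&(abs(C[...,1]-.06)<.2)
    print(n,m.sum(),np.histogram(C[...,2][m],bins=np.arange(-.01,.26,.01)))
C=cloud(b)
for v in range(140,224,5): print(v,[tuple((C[v,u]*1000).astype(int)) for u in range(255,360,12)])
E
```

```text
top 16518 (array([6444, 4338,  433,  241,   42,   43,  407,  218, 1398, 1414,  427,
        140,   12,   96,   65,    9,    8,   10,    7,    6,    2,    8,
        482,  241,   13,    9]), array([-0.01,  0.  ,  0.01,  0.02,  0.03,  0.04,  0.05,  0.06,  0.07,
        0.08,  0.09,  0.1 ,  0.11,  0.12,  0.13,  0.14,  0.15,  0.16,
        0.17,  0.18,  0.19,  0.2 ,  0.21,  0.22,  0.23,  0.24,  0.25]))
scene 9644 (array([1615, 3997,  270,  225,   60,   43,  260,   61,  857, 1137,  303,
        144,   60,   53,   45,   15,   15,   18,    1,    3,   17,   16,
        195,  214,   13,    7]), array([-0.01,  0.  ,  0.01,  0.02,  0.03,  0.04,  0.05,  0.06,  0.07,
        0.08,  0.09,  0.1 ,  0.11,  0.12,  0.13,  0.14,  0.15,  0.16,
        0.17,  0.18,  0.19,  0.2 ,  0.21,  0.22,  0.23,  0.24,  0.25]))
140 [(np.int64(684), np.int64(214), np.int64(56)), (np.int64(684), np.int64(178), np.int64(52)), (np.int64(700), np.int64(146), np.int64(0)), (np.int64(699), np.int64(108), np.int64(-3)), (np.int64(697), np.int64(70), np.int64(-3)), (np.int64(694), np.int64(33), np.int64(0)), (np.int64(693), np
[... 6044 characters left out ...]
2), np.int64(10)), (np.int64(457), np.int64(116), np.int64(12)), (np.int64(455), np.int64(80), np.int64(11)), (np.int64(453), np.int64(44), np.int64(12)), (np.int64(451), np.int64(8), np.int64(13)), (np.int64(452), np.int64(-28), np.int64(-1)), (np.int64(450), np.int64(-65), np.int64(-1))]
220 [(np.int64(449), np.int64(227), np.int64(0)), (np.int64(447), np.int64(190), np.int64(1)), (np.int64(445), np.int64(154), np.int64(0)), (np.int64(443), np.int64(117), np.int64(0)), (np.int64(442), np.int64(81), np.int64(-2)), (np.int64(440), np.int64(45), np.int64(-1)), (np.int64(435), np.int64(9), np.int64(22)), (np.int64(435), np.int64(-27), np.int64(5)), (np.int64(435), np.int64(-64), np.int64(-2))]
```

View pics/b1.png

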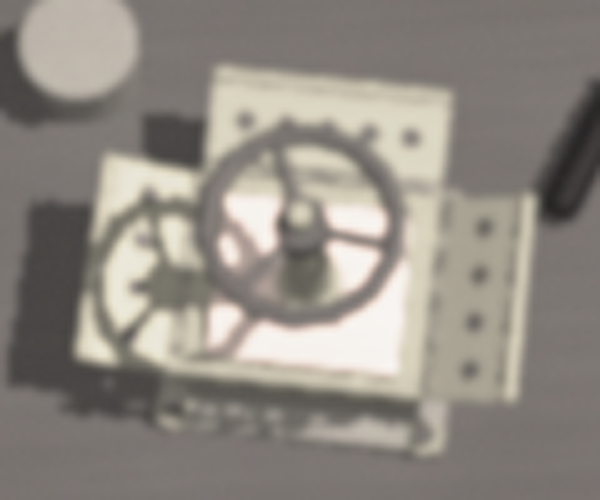

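View pics/a1.png

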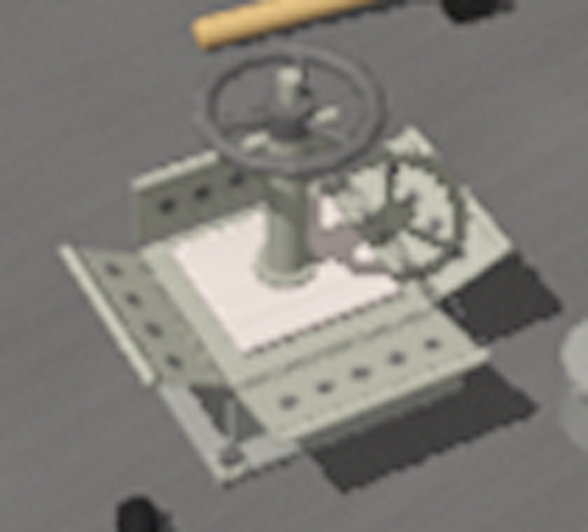

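The near wall is up on the robot side, at x≈0.46. The far wall (top crop, 330,125), left wall (140,260) and right wall (485,300) are down. Next I'll fit the fixture pose and the wall angles.

```bash
cat >> h.py <<'E'
def fixture():
    return np.load("fix.npy")  # x,y,yaw
def tofix(P):
    x,y,a=fixture(); c,s=np.cos(a),np.sin(a)
    d=P-np.array([x,y,0]); return np.stack([c*d[...,0]+s*d[...,1],-s*d[...,0]+c*d[...,1],d[...,2]],-1)
def walls(C,ok,names="far left right",hi=0.16,verbose=True):
    F=tofix(C)[ok]; out={}
    for n in names.split():
        o={"far":F[:,0]-.065,"left":F[:,1]-.072,"right":-F[:,1]-.072}[n]
        l={"far":F[:,1],"left":F[:,0],"right":F[:,0]}[n]; z=F[:,2]-.071
        r=np.hypot(o,z); th=np.degrees(np.arctan2(z,o))
        m=(abs(l)<.055)&(r>.02)&(r<.052)&(th>0)&(th<112)
        if m.sum()<8: out[n]=(None,m.sum());continue
        # principal direction of the strip through robust fit of o,z
        P=np.stack([o[m],z[m]],-1)
        vx,vz,x0,z0=cv2.fitLine(P.astype(np.float32),cv2.DIST_HUBER,0,1e-4,1e-4).ravel()
        if vz<0: vx,vz=-vx,-vz
        k=(r>.05)&(r<.068)&(abs(l)<.055)&(th>0)&(th<112)
        out[n]=(m.sum(),"line",round(np.degrees(np.arctan2(vz,vx)),1),"median th",round(np.median(th[m]),1),"rim",k.sum(),round(np.median(th[k]),1) if k.sum() else None)
    return out
E
python3 - <<'E'
import numpy as np,cv2
from scipy.optimize import least_squares
import h
D={n:(np.load(n+"C.npy"),np.load(n+"0.npz")["depth"]>0) for n in("top","scene")}
res=[]
for n,(C,ok) in D.items():
    m=ok&(C[...,2]>.203)&(C[...,2]<.228)&(np.hypot(C[...,0]-.527,C[...,1]-.07)<.075)
    P=C[m][:,:2]; P=P[np.hypot(*(P-P.mean(0)).T)>.04]
    f=least_squares(lambda p:np.hypot(P[:,0]-p[0],P[:,1]-p[1])-p[2],[.527,.07,.05],loss="soft_l1",f_scale=.003)
    # near wall top line
    m=ok&(C[...,2]>.105)&(C[...,2]<.138)&(abs(C[...,0]-.465)<.03)&(C[...,1]>-.01)&(C[...,1]<.14)
    Q=C[m][:,:2].astype(np.float32); l=cv2.fitLine(Q,cv2.DIST_HUBER,0,1e-3,1e-3).ravel()
    # foot edges / far wall rect: plate-level points
    m=ok&(C[...,2]>.06)&(C[...,2]<.105)&(np.hypot(C[...,0]-.53,C[...,1]-.07)<.2)
    rect=cv2.minAreaRect(C[m][:,:2].astype(np.float32)*1000)
    print(n,f.x,m.sum(),len(Q),l,np.degrees(np.arctan2(-l[0],l[1])) ,rect)
    res.append(f.x)
c=np.mean(res,0)
for yaw in(-3,-4,-5):
    np.save("fix.npy",[c[0],c[1],np.radians(yaw)])
    for n,(C,ok) in D.items(): print(yaw,n,h.walls(C,ok))
E
```

```text
top [0.52611649 0.06546129 0.04906593] 3565 153 [0.15737376 0.9875391  0.46215135 0.07280482] -9.054493 ((573.8487548828125, 79.66705322265625), (290.27191162109375, 221.34918212890625), 80.9193115234375)
scene [0.53513582 0.06278324 0.04932387] 2440 131 [0.15674579 0.987639   0.46374613 0.04117858] -9.01806 ((566.2877807617188, 76.44013977050781), (284.57342529296875, 200.49896240234375), 79.73719787597656)
-3 top {'far': (np.int64(351), 'line', np.float32(15.8), 'median th', np.float64(14.7), 'rim', np.int64(80), np.float64(15.7)), 'left': (np.int64(391), 'line', np.float32(22.4), 'median th', np.float64(22.0), 'rim', np.int64(139), np.float64(23.8)), 'right': (np.int64(325), 'line', np.float32(31.2), 'median th', np.float64(32.3), 'rim', np.int64(109), np.float64(32.8))}
-3 scene {'far': (np.int64(192), 'line', np.float32(11.1), 'median th', np.float64(15.5), 'rim', np.int64(96), np.float64(15.0)), 'left': (np.int64(213), 'line', np.float32(24.1), 'median th', np.float64(26.0), 'rim', np.int64(86), np.float64(25.9)), 'right': (np.int64(140), 'line', np.float32(33.4), 'median th', 
[... 849 characters left out ...]
at32(14.5), 'median th', np.float64(14.7), 'rim', np.int64(84), np.float64(16.3)), 'left': (np.int64(397), 'line', np.float32(21.9), 'median th', np.float64(22.2), 'rim', np.int64(144), np.float64(24.0)), 'right': (np.int64(337), 'line', np.float32(31.1), 'median th', np.float64(32.4), 'rim', np.int64(113), np.float64(33.2))}
-5 scene {'far': (np.int64(192), 'line', np.float32(12.0), 'median th', np.float64(15.6), 'rim', np.int64(97), np.float64(15.2)), 'left': (np.int64(221), 'line', np.float32(20.4), 'median th', np.float64(25.5), 'rim', np.int64(85), np.float64(25.6)), 'right': (np.int64(147), 'line', np.float32(32.9), 'median th', np.float64(35.8), 'rim', np.int64(72), np.float64(34.3))}
```

```bash
cat >> h.py <<'E'
def ray(s,u,v,z):
    n=cv2.undistortPoints(np.array([[[u,v]]],float),s["intrinsics"],np.array([float(s["k1"]),0,0,0,0])).ravel()
    d=s["R"].T@np.array([n[0],n[1],1]); o=-s["R"].T@s["t"]
    return o+d*(z-o[2])/d[2]
E
python3 - <<'E'
import numpy as np
from scipy.optimize import least_squares
from scipy.spatial import cKDTree
import h
b=np.load("top0.npz");a=np.load("scene0.npz")
print(h.ray(b,305.2-.4,175-.4,.217),h.ray(a,337.1-.4,174.6-.4,.215))
# wheel stud top
print("stud",h.ray(b,245+302/5-.4,130+210/5-.4,.24),h.ray(a,285+288/5.6-.4,155+72/5.6-.4,.238))
def seg(p,q,l0,l1):
    u=np.arange(0,1.001,.03); w=np.arange(l0,l1+.001,.003)
    return p,q
def model(a_f,a_l,a_r):
    pts=[]
    g=np.arange(-.055,.0551,.003)
    s=np.arange(0.0,.064,.003)
    S,L=np.meshgrid(s,np.arange(-.07,.0701,.003)); pts.append(np.stack([.065+S*np.cos(a_f),L,.072+S*np.sin(a_f)],-1).reshape(-1,3))
    S,L=np.meshgrid(s,np.arange(-.06,.0601,.003)); pts.append(np.stack([L,.072+S*np.cos(a_l),.072+S*np.sin(a_l)],-1).reshape(-1,3)); pts.append(np.stack([L,-.072-S*np.cos(a_r),.072+S*np.sin(a_r)],-1).reshape(-1,3))
    X,Y=np.meshgrid(np.arange(-.064,.0645,.003),np.arange(-.072,.0721,.003)); Z=np.where((abs(X)<.048)&(abs(Y)<.055),.082,.072); pts.append(np.stack([X,Y,Z],-1).reshape(-1,3))
    Y,Z=np.meshgrid(np.arange(-.07,.0701,.003),np.arange(.074,.136,.003)); pts.append(np.stack([0*Y-.065,Y,Z],-1).reshape(-1,3))
    th=np.arange(0,6.28,.05); 
    for r in(.046,.05,.054): pts.append(np.stack([r*np.cos(th),r*np.sin(th),0*th+.219],-1))
    return np.concatenate(pts)
for n,s in(("top",b),("scene",a)):
    C=np.load(n+"C.npy");m=(s["depth"]>0)&(np.hypot(C[...,0]-.53,C[...,1]-.065)<.16)&(((C[...,2]>.062)&(C[...,2]<.138))|((C[...,2]>.21)&(C[...,2]<.227)))
    P=C[m]
    def f(p):
        c,q=np.cos(p[2]),np.sin(p[2]); d=P-[p[0],p[1],0]
        F=np.stack([c*d[:,0]+q*d[:,1],-q*d[:,0]+c*d[:,1],d[:,2]-p[6]],-1)
        T=cKDTree(model(*p[3:6])); return T.query(F)[0]
    r=least_squares(f,[.53,.066,-.15,.26,.39,.57,0],loss="soft_l1",f_scale=.003,diff_step=1e-2,x_scale=[.01,.01,.1,.1,.1,.1,.01])
    r=least_squares(f,r.x,loss="soft_l1",f_scale=.003,diff_step=3e-3,x_scale=[.01,.01,.1,.1,.1,.1,.01])
    print(n,len(P),r.x[:2],np.degrees(r.x[2:6]),r.x[6],r.cost/len(P))
E
```

```text
[0.52810509 0.06480372 0.217     ] [0.53391144 0.06454567 0.215     ]
stud [0.53002886 0.06340516 0.24      ] [0.52701009 0.06666355 0.238     ]
top 4476 [0.52673149 0.06586366] [-9.24084342 12.82142754 23.50159145 31.66138581] -0.0006075615311644431 6.264840980520893e-06
scene 3037 [0.53249657 0.06585555] [-8.92745747 13.01026936 23.77503093 31.06815038] 0.0015210510142872051 6.962770163928456e-06
```

```bash
cat >> h.py <<'E'
from scipy.spatial.transform import Rotation as Rn
def frame(wall):
    a=fixture()[2]; xf=np.array([np.cos(a),np.sin(a),0]); yf=np.array([-np.sin(a),np.cos(a),0])
    out={"far":xf,"left":yf,"right":-yf}[wall]
    fold=np.array([*fixture()[:2],.071])+out*(.065 if wall=="far" else .072)
    sgn={"far":-1,"left":1,"right":-1}[wall]
    return out,fold,sgn
UP=np.array([0,0,1.]); UC,HALF=.045,.011
def pose(wall,th,s=40,back=0,off=0,lift=0):
    """TCP pose pressing wall at th deg; back: retreat along tool axis, off: away from the wall (tool normal), m"""
    out,fold,sgn=frame(wall); s=np.radians(s);t=np.radians(th)
    ax=np.sin(s)*out+np.cos(s)*UP; nm=np.cos(s)*out-np.sin(s)*UP   # nm: away from wall
    w=np.cos(t)*out+np.sin(t)*UP; n=np.sin(t)*out-np.cos(t)*UP
    phi=np.pi/2-s-t; nc=max(.001,(.06-UC)*np.tan(phi)+.004/np.cos(phi)) if abs(phi)<1.4 else .001
    p=fold+UC*w+nc*n+(HALF+off)*nm+back*ax+lift*UP
    x=sgn*nm; z=-ax
    return p,Rn.from_matrix(np.stack([x,np.cross(z,x),z],1))
def delta(p,R,base=None):
    from station import manip
    if base is None:
        st=manip.sense(); base=(st["tcp_pos"],Rn.from_quat(st["tool_rot"]))
    d=base[1].inv().apply(p-base[0])/.8; r=(base[1].inv()*R).as_rotvec()/np.pi
    return np.round(d,4).tolist(),np.round(r,4).tolist()
def seq(*poses):
    b=None
    for q in poses:
        print(delta(*q,base=b),"world",np.round(q[0],3)); b=q
E
python3 - <<'E'
import numpy as np,h
np.save("fix.npy",[.5295,.066,np.radians(-9.1)])
p,R=h.pose("far",13,back=.09,off=.03)
up,_=h.pose("far",13,back=.09,off=.03); up=np.array([.45,.45,.36])
st=None
h.seq((up,R),(p,R),h.pose("far",13,back=0,off=.015),h.pose("far",13,off=.004))
E
```

```text
([-0.3365, -0.0599, -0.162], [0.0205, 0.2214, -0.0582]) world [0.45 0.45 0.36]
([-0.5292, -0.4582, -0.0325], [0.0, 0.0, 0.0]) world [0.729 0.034 0.108]
([0.0187, 0.0, 0.1125], [0.0, 0.0, 0.0]) world [0.66  0.045 0.049]
([0.0137, -0.0, -0.0], [0.0, 0.0, 0.0]) world [0.652 0.046 0.056]
```

Emit:
apply_moves:
  claw: [-1, -1, -1, -1, -1]
  travel:
    - [-0.17, -0.03, -0.08]
    - [-0.17, -0.03, -0.08]
    - [-0.17, -0.03, -0.08]
    - [-0.17, -0.03, -0.08]
    - [-0.17, -0.03, -0.08]
  turn:
    - [0, 0, 0]
    - [0, 0, 0]
    - [0, 0, 0]
    - [0, 0, 0]
    - [0, 0, 0]

```text
t: 0.52
tcp_pos: [0.3388, 0.5171, 0.298]
tool_rot: [0.176, 0.984, 0.002, 0.003]
force: [0.4, 1.3, -0.0]
finger_gap: 0.295
gripper_force: 0.0
```

Emit:
apply_moves:
  claw: [-1, -1, -1, -1, -1]
  travel:
    - [-0.17, -0.03, -0.08]
    - [-0.17, -0.03, -0.08]
    - [-0.17, -0.03, -0.08]
    - [-0.17, -0.03, -0.08]
    - [-0.17, -0.03, -0.08]
  turn:
    - [0.01, 0.19, -0.05]
    - [0.01, 0.19, -0.05]
    - [0.01, 0.19, -0.05]
    - [0.01, 0.19, -0.05]
    - [0.01, 0.19, -0.05]

```text
t: 0.93
tcp_pos: [0.4585, 0.4468, 0.3615]
tool_rot: [0.091, 0.952, 0.038, -0.291]
force: [0.1, 0.3, 0.5]
finger_gap: -0.002
gripper_force: 0.0
```

```bash
python3 - <<'E'
import numpy as np,h
p,R=h.pose("far",13,back=.09,off=.03)
h.seq((p,R))
from station import manip;s=manip.sense();print(s["t"],s["q"],s["tcp_pos"],s["finger_gap"])
E
```

```text
([-0.5303, -0.4466, 0.0129], [0.0123, 0.0328, -0.0056]) world [0.729 0.034 0.108]
0.9333 [ 0.43343664  0.64093083  0.99264947  0.3826305   1.97223479 -0.88046607] [0.45848101 0.44684935 0.3614645 ] -0.0016082358720299296
```

Emit:
apply_moves:
  claw: [-1, -1, -1, -1, -1]
  travel:
    - [-0.18, -0.15, 0.0]
    - [-0.18, -0.15, 0.0]
    - [-0.18, -0.15, 0.0]
    - [-0.18, -0.15, 0.0]
    - [-0.18, -0.15, 0.0]
  turn:
    - [0.01, 0.03, -0.005]
    - [0.01, 0.03, -0.005]
    - [0.01, 0.03, -0.005]
    - [0.01, 0.03, -0.005]
    - [0.01, 0.03, -0.005]

```text
t: 1.35
tcp_pos: [0.5482, 0.3064, 0.2722]
tool_rot: [0.078, 0.937, 0.026, -0.34]
force: [-0.1, -0.6, 1.1]
finger_gap: 0.005
gripper_force: 0.0
```

Emit:
apply_moves:
  claw: [-1, -1, -1, -1, -1]
  travel:
    - [-0.18, -0.15, -0.02]
    - [-0.18, -0.15, -0.02]
    - [-0.18, -0.15, -0.02]
    - [-0.18, -0.15, -0.02]
    - [-0.18, -0.15, -0.02]
  turn:
    - [0, 0, 0]
    - [0, 0, 0]
    - [0, 0, 0]
    - [0, 0, 0]
    - [0, 0, 0]

```text
t: 1.77
tcp_pos: [0.6484, 0.1687, 0.1929]
tool_rot: [0.077, 0.937, 0.027, -0.339]
force: [-0.5, 0.2, -0.1]
finger_gap: 0.001
gripper_force: 0.0
```

```bash
python3 - <<'E'
import numpy as np,h
h.seq(h.pose("far",13,back=.09,off=.03),h.pose("far",13,back=0,off=.02))
from station import manip;s=manip.sense();print(s["t"],s["q"],s["tcp_pos"])
E
```

```text
([-0.1655, -0.1494, 0.001], [0.0004, 0.0012, -0.0016]) world [0.729 0.034 0.108]
([0.0125, -0.0, 0.1125], [0.0, 0.0, 0.0]) world [0.664 0.044 0.045]
1.7667 [ 0.03255305  0.95551478  0.82366324  0.13851714  2.04349395 -1.3544146 ] [0.64835448 0.16866601 0.19289262]
```

Emit:
apply_moves:
  claw: [-1, -1, -1, -1, -1]
  travel:
    - [-0.165, -0.15, 0.0]
    - [-0.165, -0.15, 0.0]
    - [-0.165, -0.15, 0.0]
    - [-0.165, -0.15, 0.0]
    - [-0.165, -0.15, 0.0]
  turn:
    - [0, 0.001, -0.0015]
    - [0, 0.001, -0.0015]
    - [0, 0.001, -0.0015]
    - [0, 0.001, -0.0015]
    - [0, 0.001, -0.0015]

```text
t: 2.18
tcp_pos: [0.7285, 0.0324, 0.1065]
tool_rot: [0.076, 0.936, 0.028, -0.341]
force: [-0.9, -1.2, -0.3]
finger_gap: -0.002
gripper_force: 0.0
```

Emit:
apply_moves:
  claw: [-1, -1, -1, -1, -1]
  travel:
    - [-0.02, 0, 0]
    - [0.0, 0, 0.04]
    - [0.012, 0, 0.08]
    - [0.012, 0, 0.112]
    - [0.012, 0, 0.112]
  turn:
    - [0, 0, 0]
    - [0, 0, 0]
    - [0, 0, 0]
    - [0, 0, 0]
    - [0, 0, 0]

```text
t: 2.6
tcp_pos: [0.6582, 0.0503, 0.0456]
tool_rot: [0.072, 0.935, 0.028, -0.346]
force: [-0.9, 0.4, -1.7]
finger_gap: -0.002
gripper_force: 0.0
```

```bash
python3 - <<'E'
import numpy as np,h,cv2
ps=[h.pose("far",t) for t in (13,25,38,50,62,74,85,95)]
for q in ps: print(h.delta(*q))
from station import manip;s=manip.sense();print(s["t"],s["q"],s["tcp_pos"],s["force"])
s=manip.snapshot("scene"); cv2.imwrite("pics/a2.png",cv2.resize(s["pixels"][120:270,260:440],None,fx=4,fy=4,interpolation=2)[:,:,::-1])
E
```

```text
([0.0185, -0.006, -0.0049], [-0.0, -0.0034, 0.0015])
([0.032, -0.0059, -0.017], [-0.0, -0.0034, 0.0015])
([0.0482, -0.0058, -0.0251], [-0.0, -0.0034, 0.0015])
([0.0639, -0.0057, -0.028], [-0.0, -0.0034, 0.0015])
([0.0793, -0.0057, -0.0269], [-0.0, -0.0034, 0.0015])
([0.0905, -0.0056, -0.0234], [-0.0, -0.0034, 0.0015])
([0.1, -0.0056, -0.0182], [-0.0, -0.0034, 0.0015])
([0.1076, -0.0055, -0.0119], [-0.0, -0.0034, 0.0015])
2.6 [-0.10783917  1.11689448  0.86523495  0.0346345   1.86742534 -1.52651362] [0.65823024 0.05027184 0.04558322] [-0.92119179  0.41934076 -1.72106713]
```

View pics/a2.png

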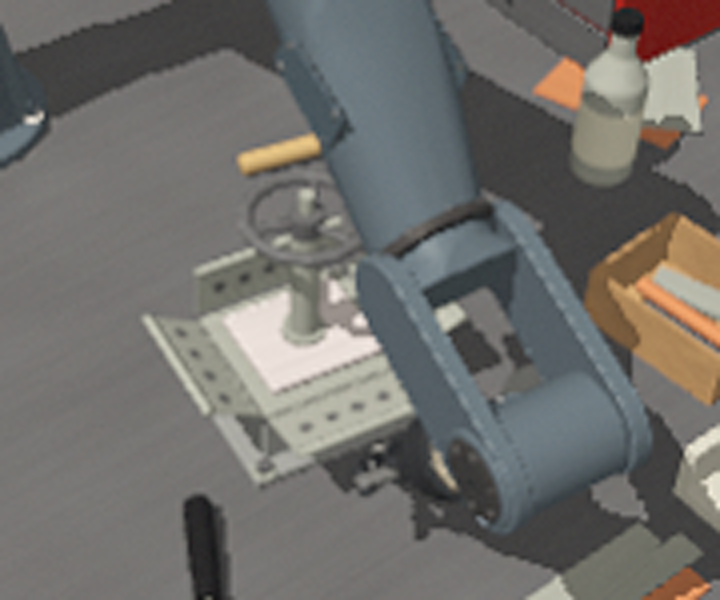

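The tip is under the far wall at about (385,455), clear of the foot, and the forearm passes above the wheel. Pressing up in steps.

Emit:
apply_moves:
  claw: [-1, -1, -1, -1, -1]
  travel:
    - [0.012, 0, 0]
    - [0.025, 0, -0.01]
    - [0.04, 0, -0.02]
    - [0.055, 0, -0.025]
    - [0.055, 0, -0.025]
  turn:
    - [0, 0, 0]
    - [0, 0, 0]
    - [0, 0, 0]
    - [0, 0, 0]
    - [0, 0, 0]

```text
t: 3.07
tcp_pos: [0.6461, 0.051, 0.0963]
tool_rot: [0.073, 0.939, 0.028, -0.335]
force: [5.8, -0.5, -6.1]
finger_gap: -0.001
gripper_force: 3.9
```

```bash
python3 - <<'E'
import numpy as np,h,cv2
from station import manip
def angfit():
    for n in("top","scene"):
        s=manip.snapshot(n);C=h.cloud(s);print(n,h.walls(C,s["depth"]>0,"far"))
angfit()
ps=[h.pose("far",t) for t in (38,50,62,74,85,95)]
for q in ps: print(h.delta(*q))
s=manip.sense();print(s["t"],s["q"],s["tcp_pos"],s["force"])
E
```

```text
top {'far': (None, np.int64(0))}
scene {'far': (np.int64(39), 'line', np.float32(42.2), 'median th', np.float64(41.9), 'rim', np.int64(54), np.float64(41.2))}
([-0.0028, -0.0046, 0.0128], [0.0006, 0.0039, 0.0013])
([0.0127, -0.0045, 0.0095], [0.0006, 0.0039, 0.0013])
([0.0282, -0.0045, 0.0103], [0.0006, 0.0039, 0.0013])
([0.0395, -0.0044, 0.0136], [0.0006, 0.0039, 0.0013])
([0.0491, -0.0044, 0.0185], [0.0006, 0.0039, 0.0013])
([0.0568, -0.0044, 0.0246], [0.0006, 0.0039, 0.0013])
3.1667 [-0.1090121   1.03017982  0.92282956  0.03518698  1.87375126 -1.52565778] [0.6467151  0.05090442 0.09528595] [ 7.63396546 -1.0069094  -2.24462794]
```

Emit:
apply_moves:
  claw: [-1, -1, -1, -1, -1]
  travel:
    - [0.013, -0.002, 0.008]
    - [0.026, -0.004, 0.01]
    - [0.038, -0.004, 0.013]
    - [0.049, -0.004, 0.018]
    - [0.049, -0.004, 0.018]
  turn:
    - [0, 0, 0]
    - [0, 0, 0]
    - [0, 0, 0]
    - [0, 0.004, 0]
    - [0, 0.004, 0]

```text
t: 3.58
tcp_pos: [0.6078, 0.0541, 0.1095]
tool_rot: [0.073, 0.937, 0.029, -0.34]
force: [8.8, 0.5, -1.9]
finger_gap: 0.004
gripper_force: 4.6
```

```bash
python3 - <<'E'
import numpy as np,h,cv2
from station import manip
for n in("top","scene"):
    s=manip.snapshot(n);C=h.cloud(s);print(n,h.walls(C,s["depth"]>0,"far"))
for t in (80,85,90,95,100): print(t,h.delta(*h.pose("far",t)))
s=manip.sense();print(s["t"],s["q"],s["tcp_pos"],s["force"])
E
```

```text
top {'far': (None, np.int64(0))}
scene {'far': (np.int64(40), 'line', np.float32(82.5), 'median th', np.float64(78.4), 'rim', np.int64(53), np.float64(79.6))}
80 ([-0.0035, -0.0008, -0.0007], [0.001, 0.0004, 0.0013])
85 ([0.0007, -0.0008, 0.0019], [0.001, 0.0004, 0.0013])
90 ([0.0046, -0.0008, 0.0048], [0.001, 0.0004, 0.0013])
95 ([0.0083, -0.0008, 0.008], [0.001, 0.0004, 0.0013])
100 ([0.0117, -0.0008, 0.0115], [0.001, 0.0004, 0.0013])
3.6833 [-0.11097952  0.96671936  1.0476836   0.03498763  1.82317776 -1.52950496] [0.6083272  0.05400882 0.1094769 ] [ 7.74752286  1.69578665 -0.78363982]
```

Emit:
apply_moves:
  claw: [-1, -1, -1, -1, -1]
  travel:
    - [0.003, 0, 0.003]
    - [0.007, 0, 0.007]
    - [0.01, 0, 0.01]
    - [0.01, 0, 0.01]
    - [0.01, 0, 0.01]
  turn:
    - [0, 0, 0]
    - [0, 0, 0]
    - [0, 0, 0]
    - [0, 0, 0]
    - [0, 0, 0]

```text
t: 4.1
tcp_pos: [0.5979, 0.0557, 0.1097]
tool_rot: [0.073, 0.937, 0.029, -0.34]
force: [9.5, 0.7, 2.6]
finger_gap: -0.003
gripper_force: 5.0
```

```bash
cat >> h.py <<'E'
def look(wall,k=3,ths=(90,95,100,105)):
    from station import manip
    for n in("scene","top"):
        cs=[];
        for i in range(k):
            s=manip.snapshot(n);C=cloud(s);cs.append(C[s["depth"]>0])
        C=np.concatenate(cs);print(n,walls(C,np.ones(len(C),bool),wall))
    for t in ths: print(t,delta(*pose(wall,t)))
    s=manip.sense();print(s["t"],s["tcp_pos"],s["force"],s["q"].round(2))
E
python3 -c "
import h;h.look('far')"
```

```text
scene {'far': (np.int64(188), 'line', np.float32(96.7), 'median th', np.float64(90.7), 'rim', np.int64(171), np.float64(91.6))}
top {'far': (None, np.int64(0))}
90 ([-0.0056, -0.0008, -0.0034], [0.0011, 0.0007, 0.0013])
95 ([-0.0019, -0.0008, -0.0002], [0.0011, 0.0007, 0.0013])
100 ([0.0015, -0.0008, 0.0033], [0.0011, 0.0007, 0.0013])
105 ([0.0046, -0.0008, 0.0071], [0.0011, 0.0007, 0.0013])
4.4 [0.59794116 0.05570469 0.10969753] [10.35390305  0.38274835  3.09333111] [-0.11  0.95  1.08  0.04  1.8  -1.53]
```

Emit:
apply_moves:
  claw: [-1, -1, -1, -1, -1]
  travel:
    - [-0.01, 0, -0.02]
    - [-0.02, 0, -0.05]
    - [-0.04, 0, -0.1]
    - [-0.06, 0, -0.15]
    - [-0.06, 0, -0.15]
  turn:
    - [0, 0, 0]
    - [0, 0, 0]
    - [0, 0, 0]
    - [0, 0, 0]
    - [0, 0, 0]

```text
t: 4.82
tcp_pos: [0.7129, 0.0359, 0.1726]
tool_rot: [0.074, 0.938, 0.029, -0.339]
force: [-0.5, -0.0, 1.3]
finger_gap: 0.0
gripper_force: 0.0
```

```bash
python3 -c "
import h;h.look('far')"
```

```text
scene {'far': (np.int64(540), 'line', np.float32(89.6), 'median th', np.float64(84.4), 'rim', np.int64(268), np.float64(85.1))}
top {'far': (np.int64(163), 'line', np.float32(90.7), 'median th', np.float64(95.5), 'rim', np.int64(158), np.float64(93.2))}
90 ([0.0503, -0.0002, 0.1383], [0.0003, -0.0044, 0.0012])
95 ([0.0539, -0.0002, 0.1416], [0.0003, -0.0044, 0.0012])
100 ([0.0573, -0.0002, 0.1452], [0.0003, -0.0044, 0.0012])
105 ([0.0603, -0.0002, 0.1491], [0.0003, -0.0044, 0.0012])
5.1167 [0.70446751 0.03821834 0.16642305] [-0.44487444 -0.16489568 -0.52911464] [-0.12  1.07  0.63  0.03  2.15 -1.52]
```

Pressed to about 97°, the wall released to about 90°. I'll check that against the fixed near wall as a 90° reference.

```bash
cat >> h.py <<'E'
def lean(which,k=3):
    """robust line z->o for a strip, angle from flat; 'near' is the 90 deg reference"""
    from station import manip
    for n in("scene","top"):
        F=[]
        for i in range(k):
            s=manip.snapshot(n);F.append(tofix(cloud(s)[s["depth"]>0]))
        F=np.concatenate(F)
        for w in which.split():
            ax,sg,f={"far":(0,1,.065),"near":(0,-1,.065),"left":(1,1,.072),"right":(1,-1,.072)}[w]
            o=sg*F[:,ax]-f; l=F[:,1-ax]; z=F[:,2]-.071
            m=(abs(l)<.055)&(abs(o)<.025)&(z>.012)&(z<.052)
            mr=(abs(l)<.055)&(abs(o)<.025)&(z>.054)&(z<.07)
            if m.sum()<30: print(n,w,m.sum(),"rim",mr.sum(),(np.median(o[mr])*1000).round(1) if mr.sum() else None); continue
            from scipy.optimize import least_squares
            r=least_squares(lambda p:p[0]+p[1]*(z[m]-.03)-o[m],[0,0],loss="soft_l1",f_scale=.002)
            print(n,w,m.sum(),"ang",round(90-np.degrees(np.arctan(r.x[1])),1),"o mid mm",round(r.x[0]*1000,1),"rim",mr.sum(),(np.median(o[mr])*1000).round(1) if mr.sum() else None)
E
python3 -c "
import h;h.lean('near far')"
```

```text
scene near 448 ang 88.1 o mid mm -3.7 rim 109 -4.6
scene far 664 ang 89.8 o mid mm 3.6 rim 225 4.8
top near 280 ang 44.9 o mid mm 1.8 rim 332 2.6
top far 237 ang 88.8 o mid mm -3.3 rim 150 -3.2
```

The far wall stands at 90° within about 0.5°. Next is the left wall.

```bash
python3 - <<'E'
import numpy as np,h
p,R=h.pose("left",24,back=.1,off=.03)
pr=h.pose("right",31,back=.1,off=.03); print("right pre",pr[0])
h.seq((np.array([.68,.16,.36]),R),(np.array([.58,.34,.33]),R),(p,R),h.pose("left",24,off=.015))
E
```

```text
right pre [ 0.49611313 -0.14244118  0.13637344]
([0.1992, 0.1465, -0.1466], [-0.0017, -0.3464, 0.5361]) world [0.68 0.16 0.36]
([0.1792, -0.159, -0.1014], [0.0, 0.0, 0.0]) world [0.58 0.34 0.33]
([0.0995, -0.0082, 0.2448], [0.0, 0.0, 0.0]) world [0.563 0.277 0.129]
([-0.0188, -0.0, 0.125], [0.0, 0.0, 0.0]) world [0.551 0.202 0.062]
```

Emit:
apply_moves:
  claw: [-1, -1, -1, -1, -1]
  travel:
    - [0, 0.02, -0.05]
    - [0.17, 0.13, -0.14]
    - [0.17, 0.13, -0.14]
    - [0.17, 0.13, -0.14]
    - [0.17, 0.13, -0.14]
  turn:
    - [0, 0, 0]
    - [0, -0.085, 0.13]
    - [0, -0.085, 0.13]
    - [0, -0.085, 0.13]
    - [0, -0.085, 0.13]

```text
t: 5.83
tcp_pos: [0.695, 0.139, 0.3313]
tool_rot: [0.266, 0.938, -0.052, -0.216]
force: [0.4, 0.3, 1.1]
finger_gap: -0.002
gripper_force: 0.0
```

Emit:
apply_moves:
  claw: [-1, -1, -1, -1, -1]
  travel:
    - [0, 0, 0]
    - [0, 0, 0]
    - [0, 0, 0]
    - [0, 0, 0]
    - [0, 0, 0]
  turn:
    - [0, -0.107, 0.166]
    - [0, -0.107, 0.166]
    - [0, -0.107, 0.166]
    - [0, -0.107, 0.166]
    - [0, -0.107, 0.166]

```text
t: 6.25
tcp_pos: [0.6946, 0.1385, 0.3326]
tool_rot: [0.485, 0.861, -0.149, -0.036]
force: [-0.5, 0.8, -0.0]
finger_gap: 0.0
gripper_force: 0.0
```

```bash
cat > l.py <<'E'
import numpy as np,h
p,R=h.pose("left",24,back=.1,off=.03)
h.seq((np.array([.58,.34,.33]),R),(p,R),h.pose("left",24,off=.015))
from station import manip;s=manip.sense();print(s["t"],s["tcp_pos"],s["q"].round(2))
E
python3 l.py
```

```text
([0.2888, 0.0048, -0.0231], [0.0001, -0.1532, 0.2382]) world [0.58 0.34 0.33]
([0.0995, -0.0082, 0.2448], [0.0, 0.0, 0.0]) world [0.563 0.277 0.129]
([-0.0188, -0.0, 0.125], [0.0, 0.0, 0.0]) world [0.551 0.202 0.062]
6.25 [0.69462488 0.13852179 0.33262771] [ 0.12  0.71  0.85 -0.2   1.82 -0.45]
```

Emit:
apply_moves:
  claw: [-1, -1, -1, -1, -1]
  travel:
    - [0.25, 0.005, -0.02]
    - [0.25, 0.005, -0.02]
    - [0.25, 0.005, -0.02]
    - [0.25, 0.005, -0.02]
    - [0.25, 0.005, -0.02]
  turn:
    - [0, -0.105, 0.165]
    - [0, -0.105, 0.165]
    - [0, -0.105, 0.165]
    - [0, -0.105, 0.165]
    - [0, -0.105, 0.165]

```text
t: 6.67
tcp_pos: [0.5933, 0.3155, 0.3309]
tool_rot: [0.658, 0.703, -0.229, 0.143]
force: [-0.1, -0.2, -1.2]
finger_gap: -0.002
gripper_force: 0.0
```

```bash
python3 l.py
```

```text
([0.0285, -0.0154, -0.0131], [-0.0002, -0.0484, 0.0738]) world [0.58 0.34 0.33]
([0.0995, -0.0082, 0.2448], [0.0, 0.0, 0.0]) world [0.563 0.277 0.129]
([-0.0188, -0.0, 0.125], [0.0, 0.0, 0.0]) world [0.551 0.202 0.062]
6.6667 [0.59326545 0.31546133 0.33088429] [ 0.5   0.71  0.91 -0.43  1.86  0.38]
```

Emit:
apply_moves:
  claw: [-1, -1, -1, -1]
  travel:
    - [0.0285, -0.015, -0.013]
    - [0.0285, -0.015, -0.013]
    - [0.0285, -0.015, -0.013]
    - [0.0285, -0.015, -0.013]
  turn:
    - [0, -0.048, 0.074]
    - [0, -0.048, 0.074]
    - [0, -0.048, 0.074]
    - [0, -0.048, 0.074]

```text
t: 7.0
tcp_pos: [0.582, 0.3383, 0.3274]
tool_rot: [0.713, 0.612, -0.261, 0.22]
force: [-0.2, 0.2, 0.1]
finger_gap: 0.0
gripper_force: 0.0
```

Emit:
apply_moves:
  claw: [-1, -1, -1, -1, -1]
  travel:
    - [0.09, -0.008, 0.23]
    - [0.09, -0.008, 0.23]
    - [0.09, -0.008, 0.23]
    - [0.09, -0.008, 0.23]
    - [0.09, -0.008, 0.23]
  turn:
    - [0, 0, 0]
    - [0, 0, 0]
    - [0, 0, 0]
    - [0, 0, 0]
    - [0, 0, 0]

```text
t: 7.42
tcp_pos: [0.5655, 0.2731, 0.1396]
tool_rot: [0.715, 0.61, -0.262, 0.218]
force: [-0.7, -0.3, -0.6]
finger_gap: -0.001
gripper_force: 0.0
```

```bash
python3 - <<'E'
import numpy as np,h,cv2
p,R=h.pose("left",24,back=.1,off=.03)
h.seq((p,R),h.pose("left",24,off=.015))
from station import manip;s=manip.sense();print(s["t"],s["tcp_pos"],s["q"].round(2))
s=manip.snapshot("scene"); cv2.imwrite("pics/a3.png",cv2.resize(s["pixels"][90:260,260:470],None,fx=3.5,fy=3.5,interpolation=2)[:,:,::-1])
E
```

```text
([0.0119, -0.0033, 0.0077], [-0.0021, -0.001, 0.0012]) world [0.563 0.277 0.129]
([-0.0188, -0.0, 0.125], [0.0, 0.0, 0.0]) world [0.551 0.202 0.062]
7.4167 [0.56545286 0.27309327 0.13960062] [ 0.51  0.88  1.18 -0.52  1.57  0.8 ]
```

View pics/a3.png

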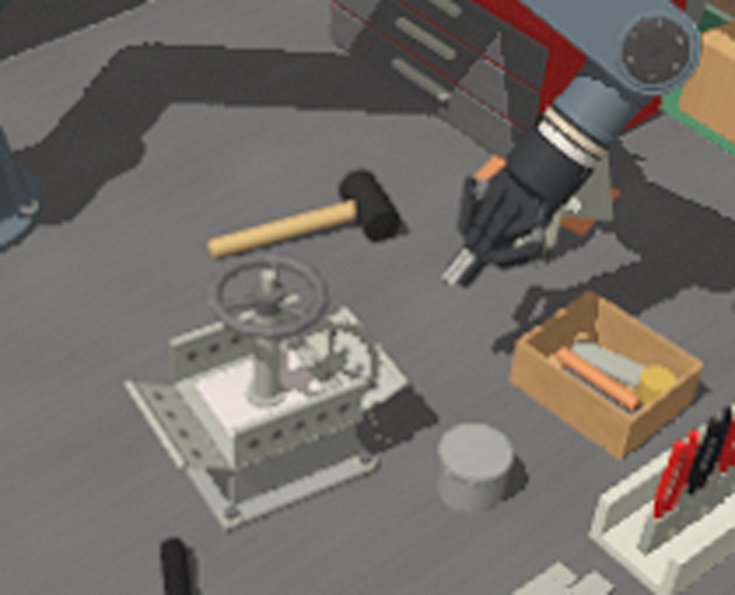

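The tool is at about (460,265) in the crop, outside the left wall and clear of the mallet, tin and box. The far wall stands up. Moving in under the left wall.

Emit:
apply_moves:
  claw: [-1, -1, -1, -1, -1]
  travel:
    - [0.012, -0.003, 0.01]
    - [0.005, -0.003, 0.05]
    - [-0.003, -0.003, 0.1]
    - [-0.005, -0.003, 0.133]
    - [-0.005, -0.003, 0.133]
  turn:
    - [0, 0, 0]
    - [0, 0, 0]
    - [0, 0, 0]
    - [0, 0, 0]
    - [0, 0, 0]

```text
t: 7.88
tcp_pos: [0.5508, 0.2029, 0.0612]
tool_rot: [0.715, 0.61, -0.263, 0.218]
force: [-0.5, -0.7, -0.9]
finger_gap: 0.001
gripper_force: 0.0
```

```bash
python3 -c "
import h;h.look('left',1,(24,35,45,55,65,75,85,95))"
```

```text
scene {'left': (np.int64(224), 'line', np.float32(21.3), 'median th', np.float64(26.2), 'rim', np.int64(76), np.float64(26.6))}
top {'left': (np.int64(391), 'line', np.float32(23.6), 'median th', np.float64(23.2), 'rim', np.int64(129), np.float64(24.6))}
24 ([-0.0219, -0.0023, 0.006], [-0.0003, -0.0016, 0.0003])
35 ([-0.0353, -0.0023, -0.0016], [-0.0003, -0.0016, 0.0003])
45 ([-0.0482, -0.0023, -0.0055], [-0.0003, -0.0016, 0.0003])
55 ([-0.0612, -0.0024, -0.0064], [-0.0003, -0.0016, 0.0003])
65 ([-0.073, -0.0024, -0.0048], [-0.0003, -0.0016, 0.0003])
75 ([-0.0824, -0.0024, -0.0017], [-0.0003, -0.0016, 0.0003])
85 ([-0.091, -0.0024, 0.003], [-0.0003, -0.0016, 0.0003])
95 ([-0.0987, -0.0024, 0.0091], [-0.0003, -0.0016, 0.0003])
7.9833 [0.55390974 0.20677086 0.06400683] [1.16513823 0.78155996 0.28559842] [ 0.44  0.92  1.35 -0.57  1.35  0.86]
```

Emit:
apply_moves:
  claw: [-1, -1, -1, -1, -1]
  travel:
    - [-0.015, -0.002, 0.005]
    - [-0.028, -0.002, 0.003]
    - [-0.04, -0.002, -0.003]
    - [-0.052, -0.002, -0.006]
    - [-0.062, -0.002, -0.006]
  turn:
    - [0, 0, 0]
    - [0, 0, 0]
    - [0, 0, 0]
    - [0, 0, 0]
    - [0, 0, 0]

```text
t: 8.4
tcp_pos: [0.5471, 0.1759, 0.0989]
tool_rot: [0.716, 0.612, -0.255, 0.219]
force: [1.3, 10.6, -4.4]
finger_gap: -0.003
gripper_force: 5.3
```

Emit:
apply_moves:
  claw: [-1, -1, -1, -1, -1]
  travel:
    - [-0.01, 0, 0.001]
    - [-0.02, 0, 0.005]
    - [-0.028, 0, 0.009]
    - [-0.034, 0, 0.013]
    - [-0.034, 0, 0.013]
  turn:
    - [0, 0, 0]
    - [0, 0, 0]
    - [0, 0, 0]
    - [0, 0, 0]
    - [0, 0, 0]

```text
t: 8.82
tcp_pos: [0.5433, 0.1479, 0.1102]
tool_rot: [0.716, 0.611, -0.256, 0.22]
force: [-0.3, 10.1, 2.6]
finger_gap: 0.001
gripper_force: 4.9
```

```bash
python3 -c "
import h;h.look('left',2);h.lean('left near far',1)"
```

```text
scene {'left': (np.int64(214), 'line', np.float32(84.0), 'median th', np.float64(85.6), 'rim', np.int64(185), np.float64(84.1))}
top {'left': (np.int64(152), 'line', np.float32(83.5), 'median th', np.float64(86.3), 'rim', np.int64(317), np.float64(83.0))}
90 ([-0.0012, -0.0009, 0.0029], [0.0014, -0.003, 0.0001])
95 ([-0.0049, -0.0009, 0.0061], [0.0014, -0.003, 0.0001])
100 ([-0.0083, -0.0009, 0.0096], [0.0014, -0.003, 0.0001])
105 ([-0.0114, -0.0009, 0.0134], [0.0014, -0.003, 0.0001])
9.0167 [0.54340833 0.14848109 0.11012461] [0.62762834 9.86026135 4.04571978] [ 0.36  0.81  1.46 -0.61  1.31  0.81]
scene left 150 ang 81.4 o mid mm 2.2 rim 80 8.3
scene near 144 ang 88.1 o mid mm -4.0 rim 36 -5.3
scene far 221 ang 90.5 o mid mm 3.6 rim 74 4.5
top left 116 ang 76.0 o mid mm 2.2 rim 146 6.9
top near 92 ang 42.7 o mid mm 2.6 rim 110 2.8
top far 81 ang 87.9 o mid mm -3.2 rim 51 -2.9
```

Emit:
apply_moves:
  claw: [-1, -1, -1, -1, -1]
  travel:
    - [-0.004, 0, 0.004]
    - [-0.007, 0, 0.008]
    - [-0.0095, 0, 0.01]
    - [-0.0095, 0, 0.01]
    - [-0.0095, 0, 0.01]
  turn:
    - [0, 0, 0]
    - [0, 0, 0]
    - [0, 0, 0]
    - [0, 0, 0]
    - [0, 0, 0]

```text
t: 9.53
tcp_pos: [0.5418, 0.1373, 0.1097]
tool_rot: [0.716, 0.611, -0.256, 0.221]
force: [0.6, 9.8, 6.1]
finger_gap: -0.001
gripper_force: 5.2
```

```bash
python3 -c "
import h;h.look('left',2);h.lean('left',2)"
```

```text
scene {'left': (np.int64(137), 'line', np.float32(99.4), 'median th', np.float64(98.5), 'rim', np.int64(174), np.float64(92.3))}
top {'left': (np.int64(22), 'line', np.float32(179.8), 'median th', np.float64(88.3), 'rim', np.int64(309), np.float64(94.9))}
90 ([0.0093, -0.0011, -0.0064], [0.0016, -0.0025, 0.0001])
95 ([0.0056, -0.0011, -0.0032], [0.0016, -0.0025, 0.0001])
100 ([0.0022, -0.0011, 0.0003], [0.0016, -0.0025, 0.0001])
105 ([-0.0009, -0.0011, 0.0041], [0.0016, -0.0025, 0.0001])
9.7333 [0.54181402 0.13733106 0.10971875] [-0.54645308  9.13578392  6.05935068] [ 0.35  0.81  1.48 -0.62  1.29  0.81]
scene left 190 ang 90.6 o mid mm -4.8 rim 174 -0.9
top left 44 ang 54.6 o mid mm -10.5 rim 294 -5.3
```

Emit:
apply_moves:
  claw: [-1, -1, -1, -1, -1]
  travel:
    - [0.01, 0, -0.01]
    - [0.025, 0, -0.025]
    - [0.04, 0, -0.05]
    - [0.05, 0, -0.08]
    - [0.05, 0, -0.08]
  turn:
    - [0, 0, 0]
    - [0, 0, 0]
    - [0, 0, 0]
    - [0, 0, 0]
    - [0, 0, 0]

```text
t: 10.35
tcp_pos: [0.553, 0.2094, 0.1333]
tool_rot: [0.715, 0.612, -0.256, 0.222]
force: [0.3, 0.8, 0.3]
finger_gap: -0.0
gripper_force: 0.0
```

```bash
python3 -c "
import h;h.look('left',2);h.lean('left',2)"
```

```text
scene {'left': (np.int64(187), 'line', np.float32(86.8), 'median th', np.float64(88.2), 'rim', np.int64(113), np.float64(88.6))}
top {'left': (np.int64(88), 'line', np.float32(87.5), 'median th', np.float64(90.0), 'rim', np.int64(218), np.float64(88.0))}
90 ([-0.0392, 0.0023, 0.0672], [-0.0009, -0.0004, 0.0012])
95 ([-0.0429, 0.0023, 0.0704], [-0.0009, -0.0004, 0.0012])
100 ([-0.0463, 0.0023, 0.0739], [-0.0009, -0.0004, 0.0012])
105 ([-0.0493, 0.0023, 0.0778], [-0.0009, -0.0004, 0.0012])
10.55 [0.54985346 0.20446618 0.13004945] [-0.85850904  0.17689251 -0.71448149] [ 0.44  0.83  1.34 -0.56  1.44  0.8 ]
scene left 264 ang 84.7 o mid mm 0.2 rim 103 1.8
top left 153 ang 81.4 o mid mm -0.1 rim 207 2.0
```

Left was pressed to about 97–98° and released at about 88°, so it needs roughly 2° more. Pressing again.

Emit:
apply_moves:
  claw: [-1, -1, -1, -1, -1]
  travel:
    - [-0.01, 0.002, 0.04]
    - [-0.025, 0.002, 0.065]
    - [-0.043, 0.002, 0.075]
    - [-0.0497, 0.002, 0.0785]
    - [-0.0497, 0.002, 0.0785]
  turn:
    - [0, 0, 0]
    - [0, 0, 0]
    - [0, 0, 0]
    - [0, 0, 0]
    - [0, 0, 0]

```text
t: 11.17
tcp_pos: [0.5401, 0.1372, 0.1041]
tool_rot: [0.717, 0.611, -0.257, 0.216]
force: [-1.2, 10.9, -4.7]
finger_gap: -0.0
gripper_force: 4.9
```

```bash
python3 -c "
import h;h.look('left',2)"
```

```text
scene {'left': (np.int64(140), 'line', np.float32(96.3), 'median th', np.float64(99.0), 'rim', np.int64(180), np.float64(90.5))}
top {'left': (np.int64(64), 'line', np.float32(177.3), 'median th', np.float64(87.0), 'rim', np.int64(292), np.float64(95.6))}
90 ([0.0047, 0.0009, -0.0112], [-0.0012, -0.0038, 0.0009])
95 ([0.0009, 0.0009, -0.008], [-0.0012, -0.0038, 0.0009])
100 ([-0.0025, 0.0009, -0.0045], [-0.0012, -0.0038, 0.0009])
105 ([-0.0056, 0.0009, -0.0007], [-0.0012, -0.0038, 0.0009])
11.3667 [0.54027371 0.13807    0.10436529] [-0.44628226 10.21966838 -4.82854767] [ 0.35  0.81  1.48 -0.61  1.29  0.81]
```

Emit:
apply_moves:
  claw: [-1, -1, -1, -1, -1]
  travel:
    - [0.01, 0, -0.01]
    - [0.025, 0, -0.025]
    - [0.04, 0, -0.05]
    - [0.05, 0, -0.08]
    - [0.05, 0, -0.08]
  turn:
    - [0, 0, 0]
    - [0, 0, 0]
    - [0, 0, 0]
    - [0, 0, 0]
    - [0, 0, 0]

```text
t: 11.78
tcp_pos: [0.5544, 0.2095, 0.1325]
tool_rot: [0.715, 0.612, -0.257, 0.221]
force: [0.4, 0.0, 0.9]
finger_gap: -0.002
gripper_force: 0.0
```

```bash
python3 -c "
import h;h.look('left',2);h.lean('left',2)"
```

```text
scene {'left': (np.int64(170), 'line', np.float32(89.6), 'median th', np.float64(90.9), 'rim', np.int64(110), np.float64(91.3))}
top {'left': (np.int64(39), 'line', np.float32(90.9), 'median th', np.float64(92.9), 'rim', np.int64(222), np.float64(90.5))}
90 ([-0.0397, 0.0005, 0.0677], [-0.0012, -0.0003, 0.0013])
95 ([-0.0434, 0.0005, 0.0709], [-0.0012, -0.0003, 0.0013])
100 ([-0.0468, 0.0005, 0.0745], [-0.0012, -0.0003, 0.0013])
105 ([-0.0498, 0.0005, 0.0783], [-0.0012, -0.0003, 0.0013])
11.9833 [0.55139324 0.20480318 0.13008089] [ 0.78910713 -0.85932028 -0.2504215 ] [ 0.43  0.83  1.34 -0.56  1.44  0.8 ]
scene left 248 ang 85.5 o mid mm -1.3 rim 98 -1.1
top left 90 ang 76.9 o mid mm -1.2 rim 210 -0.5
```

The left wall stands at about 90°. Now over the wheel, at height, to the right wall.

```bash
cat > r.py <<'E'
import numpy as np,h
p,R=h.pose("right",31,back=.1,off=.03); L=h.pose("left",90)[1]
h.seq((np.array([.54,.24,.42]),L),(np.array([.49,-.2,.36]),R),(p,R),h.pose("right",31,off=.015))
print(h.delta(np.array([.49,-.2,.36]),R),h.delta(p,R))
from station import manip;s=manip.sense();print(s["t"],s["tcp_pos"],s["q"].round(2))
E
python3 r.py
```

```text
([-0.2008, -0.0232, -0.3044], [-0.0012, -0.0006, 0.0011]) world [0.54 0.24 0.42]
([-0.3754, 0.0253, 0.4129], [0.0, 0.4444, 0.0]) world [ 0.49 -0.2   0.36]
([-0.1243, -0.0038, 0.2606], [0.0, 0.0, 0.0]) world [ 0.496 -0.142  0.136]
([0.0188, 0.0, 0.125], [0.0, 0.0, 0.0]) world [ 0.508 -0.068  0.069]
([-0.577, 0.0024, 0.1077], [-0.0018, 0.4439, 0.0]) ([-0.3423, -0.0, 0.2759], [-0.0018, 0.4439, 0.0])
12.1833 [0.55166566 0.2047686  0.13003891] [ 0.43  0.83  1.34 -0.56  1.44  0.8 ]
```

Emit:
apply_moves:
  claw: [-1, -1, -1, -1, -1]
  travel:
    - [0, 0, -0.05]
    - [-0.03, -0.01, -0.1]
    - [-0.13, -0.015, -0.2]
    - [-0.13, -0.015, -0.2]
    - [-0.13, -0.015, -0.2]
  turn:
    - [0, 0, 0]
    - [0, 0, 0]
    - [0, 0, 0]
    - [0, 0, 0]
    - [0, 0, 0]

```text
t: 12.6
tcp_pos: [0.5444, 0.2295, 0.3226]
tool_rot: [0.715, 0.611, -0.26, 0.22]
force: [0.3, 0.5, 1.1]
finger_gap: 0.001
gripper_force: 0.0
```

Emit:
apply_moves:
  claw: [-1, -1, -1, -1, -1]
  travel:
    - [-0.07, -0.01, -0.12]
    - [-0.07, -0.01, -0.12]
    - [-0.07, -0.01, -0.12]
    - [-0.07, -0.01, -0.12]
    - [-0.07, -0.01, -0.12]
  turn:
    - [0, 0.04, 0]
    - [0, 0.08, 0]
    - [0, 0.12, 0]
    - [0, 0.16, 0]
    - [0, 0.19, 0]

```text
t: 13.02
tcp_pos: [0.5407, 0.2492, 0.4342]
tool_rot: [0.76, 0.648, -0.033, 0.031]
force: [-0.7, -0.1, -1.0]
finger_gap: 0.004
gripper_force: 0.0
```

```bash
python3 r.py | tail -2
```

```text
([-0.5539, 0.0255, 0.1432], [0.0013, 0.2509, 0.0006]) ([-0.4568, 0.0205, 0.4151], [0.0013, 0.2509, 0.0006])
13.0167 [0.54073027 0.24922512 0.43417697] [ 0.29  0.35  1.17 -0.08  1.65  0.44]
```

Emit:
apply_moves:
  claw: [-1, -1, -1, -1, -1]
  travel:
    - [-0.05, 0.002, 0.0]
    - [-0.1, 0.005, 0.0]
    - [-0.15, 0.007, 0.0]
    - [-0.2, 0.01, 0.0]
    - [-0.25, 0.012, 0.0]
  turn:
    - [0, 0.025, 0]
    - [0, 0.05, 0]
    - [0, 0.075, 0]
    - [0, 0.1, 0]
    - [0, 0.125, 0]

```text
t: 13.43
tcp_pos: [0.5171, 0.0497, 0.4498]
tool_rot: [0.752, 0.642, 0.112, -0.097]
force: [0.7, -2.0, -0.5]
finger_gap: -0.0
gripper_force: 0.0
```

```bash
python3 r.py | tail -2
```

```text
([-0.3327, 0.0157, 0.0154], [-0.0007, 0.1275, 0.0]) ([-0.3455, 0.0125, 0.3038], [-0.0007, 0.1275, 0.0])
13.4333 [0.51712067 0.04965463 0.44982057] [-0.29  0.18  1.41  0.29  1.6  -0.13]
```

Emit:
apply_moves:
  claw: [-1, -1, -1, -1, -1]
  travel:
    - [-0.05, 0.002, 0.0]
    - [-0.1, 0.005, 0.0]
    - [-0.15, 0.007, 0.0]
    - [-0.2, 0.01, 0.0]
    - [-0.25, 0.012, 0.01]
  turn:
    - [0, 0.025, 0]
    - [0, 0.05, 0]
    - [0, 0.075, 0]
    - [0, 0.1, 0]
    - [0, 0.125, 0]

```text
t: 13.85
tcp_pos: [0.4973, -0.1398, 0.3844]
tool_rot: [0.717, 0.61, 0.257, -0.219]
force: [1.3, 0.7, -0.5]
finger_gap: -0.002
gripper_force: 0.0
```

```bash
python3 r.py | tail -2
```

```text
([-0.0778, 0.0029, -0.0246], [0.0003, 0.003, -0.0002]) ([-0.1997, -0.0011, 0.2372], [0.0003, 0.003, -0.0002])
13.85 [ 0.49731839 -0.13981655  0.38439289] [-0.81  0.36  1.47  0.54  1.74 -0.67]
```

Emit:
apply_moves:
  claw: [-1, -1, -1, -1, -1]
  travel:
    - [-0.05, 0, 0.0]
    - [-0.17, 0, 0.17]
    - [-0.17, 0, 0.17]
    - [-0.17, 0, 0.17]
    - [-0.17, 0, 0.17]
  turn:
    - [0, 0.003, 0]
    - [0, 0.003, 0]
    - [0, 0.003, 0]
    - [0, 0.003, 0]
    - [0, 0.003, 0]

```text
t: 14.27
tcp_pos: [0.4933, -0.156, 0.1902]
tool_rot: [0.716, 0.609, 0.258, -0.223]
force: [-1.0, 0.6, -0.7]
finger_gap: 0.0
gripper_force: 0.0
```

```bash
python3 - <<'E'
import numpy as np,h,cv2
p,R=h.pose("right",31,back=.1,off=.03)
h.seq((p,R),h.pose("right",31,off=.015))
from station import manip;s=manip.sense();print(s["t"],s["tcp_pos"],s["q"].round(2))
s=manip.snapshot("scene"); cv2.imwrite("pics/a4.png",cv2.resize(s["pixels"][110:310,220:420],None,fx=3,fy=3,interpolation=2)[:,:,::-1])
E
```

```text
([-0.0298, 0.0011, 0.0627], [-0.001, 0.0007, -0.001]) world [ 0.496 -0.142  0.136]
([0.0188, 0.0, 0.125], [0.0, 0.0, 0.0]) world [ 0.508 -0.068  0.069]
14.2667 [ 0.4933016  -0.15597376  0.19015145] [-0.83  0.61  1.65  0.53  1.39 -0.91]
```

View pics/a4.png

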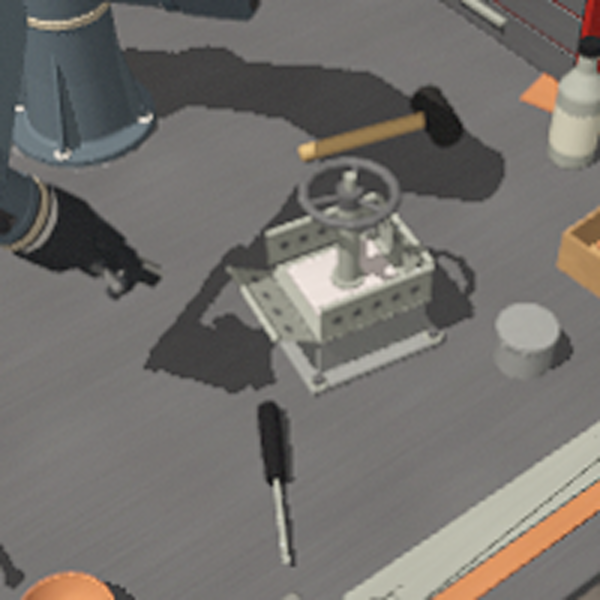

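The tool is at about (155,275), outside the right wall, and everything else is undisturbed. Moving in.

Emit:
apply_moves:
  claw: [-1, -1, -1, -1, -1]
  travel:
    - [-0.03, 0, 0.03]
    - [-0.03, 0, 0.07]
    - [-0.022, 0, 0.11]
    - [-0.015, 0, 0.15]
    - [-0.012, 0, 0.188]
  turn:
    - [0, 0, 0]
    - [0, 0, 0]
    - [0, 0, 0]
    - [0, 0, 0]
    - [0, 0, 0]

```text
t: 14.73
tcp_pos: [0.508, -0.0667, 0.0708]
tool_rot: [0.715, 0.61, 0.259, -0.223]
force: [0.5, 0.6, -1.0]
finger_gap: 0.004
gripper_force: 0.0
```

```bash
python3 -c "
import h;h.look('right',1,(31,40,50,60,70,80,90,95))"
```

```text
scene {'right': (np.int64(150), 'line', np.float32(31.2), 'median th', np.float64(34.3), 'rim', np.int64(81), np.float64(34.0))}
top {'right': (np.int64(19), 'line', np.float32(58.0), 'median th', np.float64(31.1), 'rim', np.int64(0), None)}
31 ([0.015, 0.004, -0.0029], [-0.0036, -0.0009, -0.0009])
40 ([0.0264, 0.0039, -0.0075], [-0.0036, -0.0009, -0.0009])
50 ([0.0394, 0.0039, -0.0098], [-0.0036, -0.0009, -0.0009])
60 ([0.0524, 0.0038, -0.0092], [-0.0036, -0.0009, -0.0009])
70 ([0.0624, 0.0038, -0.0067], [-0.0036, -0.0009, -0.0009])
80 ([0.0714, 0.0038, -0.0027], [-0.0036, -0.0009, -0.0009])
90 ([0.0796, 0.0039, 0.0027], [-0.0036, -0.0009, -0.0009])
95 ([0.0832, 0.0039, 0.006], [-0.0036, -0.0009, -0.0009])
14.8333 [ 0.50547818 -0.06331056  0.06957575] [-0.79932836 -0.69127501  1.68545227] [-0.69  0.79  1.79  0.67  1.09 -1.02]
```

Emit:
apply_moves:
  claw: [-1, -1, -1, -1, -1]
  travel:
    - [0.013, 0.003, -0.003]
    - [0.026, 0.004, -0.007]
    - [0.039, 0.004, -0.01]
    - [0.052, 0.004, -0.009]
    - [0.06, 0.004, -0.007]
  turn:
    - [0, 0, 0]
    - [0, 0, 0]
    - [0, 0, 0]
    - [0, 0, 0]
    - [0, 0, 0]

```text
t: 15.25
tcp_pos: [0.5174, -0.0379, 0.1074]
tool_rot: [0.716, 0.611, 0.258, -0.219]
force: [-4.0, -10.7, -0.3]
finger_gap: 0.004
gripper_force: 4.6
```

Emit:
apply_moves:
  claw: [-1, -1, -1, -1, -1]
  travel:
    - [0.008, 0, 0.003]
    - [0.015, 0, 0.007]
    - [0.021, 0, 0.011]
    - [0.021, 0, 0.011]
    - [0.021, 0, 0.011]
  turn:
    - [0, 0, 0]
    - [0, 0, 0]
    - [0, 0, 0]
    - [0, 0, 0]
    - [0, 0, 0]

```text
t: 15.67
tcp_pos: [0.5213, -0.0194, 0.1118]
tool_rot: [0.716, 0.611, 0.259, -0.219]
force: [-2.0, -7.3, -0.8]
finger_gap: -0.001
gripper_force: 3.3
```

```bash
python3 -c "
import h;h.look('right',2);h.lean('right',2)"
```

```text
scene {'right': (np.int64(83), 'line', np.float32(84.7), 'median th', np.float64(82.3), 'rim', np.int64(173), np.float64(81.7))}
top {'right': (None, np.int64(0))}
90 ([0.0018, -0.0068, 0.0061], [0.0009, 0.0019, 0.0004])
95 ([0.0056, -0.0068, 0.0094], [0.0009, 0.0019, 0.0004])
100 ([0.009, -0.0068, 0.0129], [0.0009, 0.0019, 0.0004])
105 ([0.0121, -0.0068, 0.0167], [0.0009, 0.0019, 0.0004])
15.8667 [ 0.52128317 -0.01947645  0.11178685] [-1.61352798e+00 -5.91245246e+00 -1.48521165e-03] [-0.61  0.7   1.8   0.7   1.1  -0.93]
scene right 158 ang 47.8 o mid mm -1.7 rim 156 8.3
top right 0 rim 0 None
```

Emit:
apply_moves:
  claw: [-1, -1, -1, -1, -1]
  travel:
    - [0.003, -0.002, 0.003]
    - [0.006, -0.004, 0.006]
    - [0.009, -0.005, 0.01]
    - [0.009, -0.005, 0.01]
    - [0.009, -0.005, 0.01]
  turn:
    - [0, 0, 0]
    - [0, 0, 0]
    - [0, 0, 0]
    - [0, 0, 0]
    - [0, 0, 0]

```text
t: 16.48
tcp_pos: [0.5222, -0.0095, 0.1116]
tool_rot: [0.716, 0.61, 0.261, -0.216]
force: [1.8, -8.2, 4.5]
finger_gap: -0.001
gripper_force: 4.2
```

```bash
python3 -c "
import h;h.look('right',2)"
```

```text
scene {'right': (np.int64(159), 'line', np.float32(94.3), 'median th', np.float64(93.6), 'rim', np.int64(184), np.float64(92.7))}
top {'right': (None, np.int64(0))}
90 ([-0.0076, -0.0058, -0.002], [0.0032, 0.0019, 0.0005])
95 ([-0.0039, -0.0059, 0.0012], [0.0032, 0.0019, 0.0005])
100 ([-0.0004, -0.0059, 0.0047], [0.0032, 0.0019, 0.0005])
105 ([0.0027, -0.0059, 0.0085], [0.0032, 0.0019, 0.0005])
16.6833 [ 0.52212848 -0.00953133  0.11158147] [ 1.91478365 -9.35411936  4.94290337] [-0.59  0.7   1.82  0.72  1.08 -0.93]
```

Emit:
apply_moves:
  claw: [-1, -1, -1, -1, -1]
  travel:
    - [-0.01, 0, -0.01]
    - [-0.025, 0, -0.025]
    - [-0.045, 0, -0.05]
    - [-0.07, 0, -0.08]
    - [-0.09, 0, -0.1]
  turn:
    - [0, 0, 0]
    - [0, 0, 0]
    - [0, 0, 0]
    - [0, 0, 0]
    - [0, 0, 0]

```text
t: 17.1
tcp_pos: [0.5006, -0.1128, 0.126]
tool_rot: [0.715, 0.61, 0.259, -0.222]
force: [-0.1, -1.3, 0.6]
finger_gap: 0.003
gripper_force: 0.0
```

```bash
python3 -c "
import h;h.look('right',2);h.lean('right left far',2)"
```

```text
scene {'right': (np.int64(198), 'line', np.float32(92.3), 'median th', np.float64(90.6), 'rim', np.int64(128), np.float64(91.2))}
top {'right': (None, np.int64(0))}
90 ([0.0812, 0.001, 0.0941], [-0.0006, 0.0002, -0.0006])
95 ([0.0849, 0.001, 0.0973], [-0.0006, 0.0002, -0.0006])
100 ([0.0883, 0.001, 0.1009], [-0.0006, 0.0002, -0.0006])
105 ([0.0914, 0.001, 0.1047], [-0.0006, 0.0002, -0.0006])
17.3 [ 0.50028735 -0.11117338  0.12492394] [-0.21877606 -0.55720047  0.49543044] [-0.77  0.7   1.73  0.59  1.22 -0.96]
scene right 248 ang 92.5 o mid mm -0.2 rim 121 -0.8
scene left 247 ang 85.9 o mid mm -1.3 rim 100 -1.2
scene far 449 ang 89.2 o mid mm 3.6 rim 149 5.2
top right 47 ang 69.4 o mid mm -13.7 rim 204 -1.9
top left 96 ang 68.5 o mid mm -0.8 rim 212 -0.5
top far 160 ang 88.1 o mid mm -3.2 rim 102 -3.1
```

Right now seems slightly past upright, at about 92°. I'll clear the tool and measure more carefully.

Emit:
apply_moves:
  claw: [-1, -1, -1, -1, -1]
  travel:
    - [-0.04, 0, -0.05]
    - [-0.08, 0, -0.1]
    - [-0.1, 0, -0.15]
    - [-0.12, 0, -0.19]
    - [-0.12, 0, -0.19]
  turn:
    - [0, 0, 0]
    - [0, 0, 0]
    - [0, 0, 0]
    - [0, 0, 0]
    - [0, 0, 0]

```text
t: 17.92
tcp_pos: [0.4742, -0.2852, 0.1799]
tool_rot: [0.716, 0.61, 0.258, -0.219]
force: [0.6, -1.0, 0.3]
finger_gap: 0.0
gripper_force: 0.0
```

```bash
cat > m.py <<'E'
import numpy as np,h,cv2
from scipy.optimize import least_squares
from station import manip
c0=np.load("fix.npy")
for n in("scene","top"):
    ss=[manip.snapshot(n) for i in range(6)]
    s=dict(ss[0]); d=np.stack([q["depth"] for q in ss]); d[d==0]=np.nan
    s["depth"]=np.nan_to_num(np.nanmedian(d,0)); s["pixels"]=np.mean([q["pixels"] for q in ss],0).astype(np.uint8)
    np.savez(n+"F.npz",**s)
    print(n,"depth noise",np.nanmedian(np.nanstd(d[:,150:220,270:350],0)))
    F=h.tofix(h.cloud(s))[s["depth"]>0]
    for w in("near","far","left","right"):
        ax,sg,f={"far":(0,1,.065),"near":(0,-1,.065),"left":(1,1,.072),"right":(1,-1,.072)}[w]
        o=sg*F[:,ax]-f;l=F[:,1-ax];z=F[:,2]-.071
        out=[]
        for a,b in((.012,.025),(.025,.038),(.038,.05),(.057,.068)):
            m=(abs(l)<.055)&(abs(o)<.012)&(z>a)&(z<b); out.append((m.sum(),round(np.median(o[m])*1000,1) if m.sum() else None))
        print(w,out)
S=[np.load(n+"F.npz")["pixels"] for n in("scene","top")]
im=[cv2.resize(S[0][155:235,290:385],(380,320),interpolation=2),cv2.resize(S[1][140:225,260:355],(358,320),interpolation=2)]
cv2.imwrite("pics/f1.png",np.hstack(im)[:,:,::-1])
E
python3 m.py
```

```text
scene depth noise 0.0029211305
near [(np.int64(46), np.float64(-3.2)), (np.int64(44), np.float64(-3.4)), (np.int64(38), np.float64(-3.3)), (np.int64(31), np.float64(-4.6))]
far [(np.int64(74), np.float64(3.4)), (np.int64(73), np.float64(3.6)), (np.int64(68), np.float64(3.6)), (np.int64(68), np.float64(4.7))]
left [(np.int64(34), np.float64(-0.9)), (np.int64(37), np.float64(-0.8)), (np.int64(32), np.float64(-0.8)), (np.int64(46), np.float64(-1.1))]
right [(np.int64(45), np.float64(0.3)), (np.int64(43), np.float64(-0.4)), (np.int64(39), np.float64(-0.9)), (np.int64(59), np.float64(-1.0))]
top depth noise 0.0022098927
near [(np.int64(30), np.float64(3.2)), (np.int64(30), np.float64(3.2)), (np.int64(1), np.float64(3.3)), (np.int64(96), np.float64(2.5))]
far [(np.int64(33), np.float64(-3.2)), (np.int64(28), np.float64(-2.9)), (np.int64(14), np.float64(-2.9)), (np.int64(44), np.float64(-2.9))]
left [(np.int64(18), np.float64(-1.5)), (np.int64(13), np.float64(-1.5)), (np.int64(0), None), (np.int64(97), np.float64(-0.5))]
right [(np.int64(0), None), (np.int64(0), None), (np.int64(0), None), (np.int64(93), np.float64(-1.7))]m.py:8: RuntimeWarning: All-NaN slice encountered
  s["depth"]=np.nan_to_num(np.nanmedian(d,0)); s["pixels"]=np.mean([q["pixels"] for q in ss],0).astype(np.uint8)
```

View pics/f1.png

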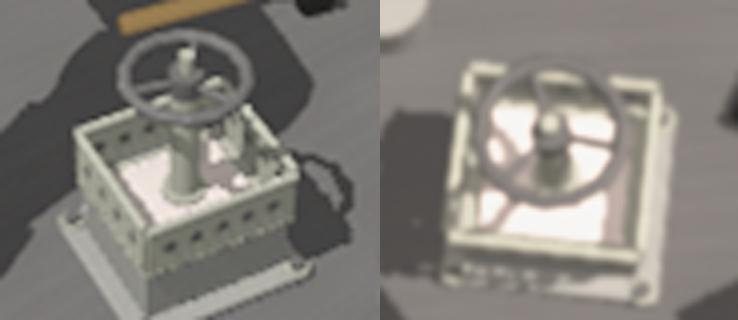

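Right slopes about 2.4° past upright. Near, far and left read square: o is constant with height. I'll ease the right wall back with the finger's underside hooked over its rim from inside, at a 50° slant so it clears the wheel.

```bash
cat >> h.py <<'E'
def hook(th,s=50,gap=0.,back=0.,wall="right",past=.012):
    out,fold,sgn=frame(wall); s=np.radians(s);t=np.radians(th)
    ax=np.sin(s)*out+np.cos(s)*UP; nm=np.cos(s)*out-np.sin(s)*UP
    p=fold+.06*(np.cos(t)*out+np.sin(t)*UP)-(.015+gap)*nm+(back-past)*ax
    x=sgn*nm; z=-ax
    return p,Rn.from_matrix(np.stack([x,np.cross(z,x),z],1))
E
python3 - <<'E'
import h
from station import manip;s=manip.sense();print(s["t"],s["tcp_pos"],s["q"].round(2))
h.seq(h.hook(92.4,gap=.03,back=.07),h.hook(92.4,gap=.012),h.hook(92.4),h.hook(86))
E
```

```text
18.5167 [ 0.47361995 -0.2789198   0.17814991] [-0.98  0.7   1.48  0.45  1.52 -0.98]
([0.2731, 0.0014, 0.1887], [-0.0016, 0.0559, -0.0005]) world [ 0.516 -0.018  0.203]
([-0.0225, -0.0, 0.0875], [0.0, 0.0, 0.0]) world [0.523 0.024 0.144]
([-0.015, 0.0, 0.0], [0.0, 0.0, 0.0]) world [0.521 0.016 0.135]
([-0.0055, -0.0, -0.0063], [0.0, 0.0, 0.0]) world [0.52  0.009 0.135]
```

```bash
python3 - <<'E'
import h
h.seq(h.hook(92.4,gap=.012,back=.1),h.hook(92.4,gap=.012))
E
```

```text
([0.2444, 0.0013, 0.1557], [-0.0016, 0.0559, -0.0005]) world [ 0.511 -0.052  0.208]
([0.0, -0.0, 0.125], [0.0, 0.0, 0.0]) world [0.523 0.024 0.144]
```

Emit:
apply_moves:
  claw: [-1, -1, -1, -1, -1]
  travel:
    - [0.05, 0, 0.02]
    - [0.1, 0, 0.05]
    - [0.14, 0, 0.08]
    - [0.18, 0, 0.11]
    - [0.2, 0, 0.125]
  turn:
    - [0, 0.03, 0]
    - [0, 0.056, 0]
    - [0, 0.056, 0]
    - [0, 0.056, 0]
    - [0, 0.056, 0]

```text
t: 18.93
tcp_pos: [0.502, -0.0909, 0.2047]
tool_rot: [0.689, 0.588, 0.32, -0.278]
force: [-0.1, 0.5, -0.4]
finger_gap: 0.001
gripper_force: 0.0
```

```bash
python3 - <<'E'
import h
from station import manip;s=manip.sense();print(s["t"],s["tcp_pos"],s["q"].round(2))
h.seq(h.hook(92.4,gap=.012,back=.1),h.hook(92.4,gap=.012))
print(h.delta(*h.hook(92.4,gap=.012)))
E
```

```text
18.9333 [ 0.50202515 -0.09086392  0.20466072] [-0.79  0.64  1.7   0.67  1.46 -0.94]
([0.0352, 0.003, 0.0352], [-0.0022, -0.0009, -0.0008]) world [ 0.511 -0.052  0.208]
([0.0, -0.0, 0.125], [0.0, 0.0, 0.0]) world [0.523 0.024 0.144]
([0.0348, 0.0039, 0.1602], [-0.0022, -0.0009, -0.0008])
```

Emit:
apply_moves:
  claw: [-1, -1, -1, -1, -1]
  travel:
    - [0.035, 0.003, 0.035]
    - [0.035, 0.003, 0.07]
    - [0.035, 0.004, 0.11]
    - [0.035, 0.004, 0.15]
    - [0.035, 0.004, 0.16]
  turn:
    - [0, 0, 0]
    - [0, 0, 0]
    - [0, 0, 0]
    - [0, 0, 0]
    - [0, 0, 0]

```text
t: 19.35
tcp_pos: [0.522, 0.023, 0.1417]
tool_rot: [0.689, 0.588, 0.319, -0.279]
force: [-0.1, 0.8, -0.7]
finger_gap: -0.001
gripper_force: 0.0
```

```bash
python3 - <<'E'
import h
from station import manip;s=manip.sense();print(s["t"],s["tcp_pos"],s["force"],s["q"].round(2))
for t in (92.4,90,88,86,84):print(h.delta(*h.hook(t)))
E
```

```text
19.35 [0.52199429 0.02296726 0.14173599] [-0.05315763  0.82789787 -0.72440005] [-0.6   0.72  1.81  0.82  1.23 -0.98]
([-0.0123, 0.0008, -0.0011], [-0.0032, -0.0006, -0.0011])
([-0.0143, 0.0008, -0.0035], [-0.0032, -0.0006, -0.0011])
([-0.016, 0.0008, -0.0055], [-0.0032, -0.0006, -0.0011])
([-0.0178, 0.0007, -0.0074], [-0.0032, -0.0006, -0.0011])
([-0.0196, 0.0007, -0.0093], [-0.0032, -0.0006, -0.0011])
```

Emit:
apply_moves:
  claw: [-1, -1, -1, -1]
  travel:
    - [-0.009, 0, -0.002]
    - [-0.0145, 0, -0.0035]
    - [-0.0162, 0, -0.0055]
    - [-0.0162, 0, -0.0055]
  turn:
    - [0, 0, 0]
    - [0, 0, 0]
    - [0, 0, 0]
    - [0, 0, 0]

```text
t: 19.68
tcp_pos: [0.5228, 0.0057, 0.1371]
tool_rot: [0.69, 0.587, 0.321, -0.275]
force: [-0.1, 1.7, 1.3]
finger_gap: 0.003
gripper_force: 1.0
```

```bash
python3 -c "
import h;h.look('right',2,());h.lean('right',2)
for t in (90,88,86,84,82):print(h.delta(*h.hook(t)))"
```

```text
scene {'right': (np.int64(125), 'line', np.float32(90.9), 'median th', np.float64(90.0), 'rim', np.int64(65), np.float64(90.1))}
top {'right': (None, np.int64(0))}
19.8833 [0.5228113  0.00629606 0.13694397] [0.51617119 0.74016845 2.07290899] [-0.63  0.73  1.8   0.81  1.24 -1.  ]
scene right 177 ang 92.6 o mid mm -0.2 rim 63 -0.9
top right 0 rim 0 None
([0.0031, -0.0034, 0.0077], [-0.0006, 0.0001, -0.0005])
([0.0014, -0.0034, 0.0057], [-0.0006, 0.0001, -0.0005])
([-0.0004, -0.0034, 0.0038], [-0.0006, 0.0001, -0.0005])
([-0.0022, -0.0034, 0.0019], [-0.0006, 0.0001, -0.0005])
([-0.0042, -0.0034, 0.0002], [-0.0006, 0.0001, -0.0005])
```

Emit:
apply_moves:
  claw: [-1, -1, -1, -1]
  travel:
    - [-0.002, -0.002, 0.001]
    - [-0.004, -0.003, 0.001]
    - [-0.0055, -0.003, 0.0005]
    - [-0.0055, -0.003, 0.0005]
  turn:
    - [0, 0, 0]
    - [0, 0, 0]
    - [0, 0, 0]
    - [0, 0, 0]

```text
t: 20.42
tcp_pos: [0.522, 0.0059, 0.1363]
tool_rot: [0.689, 0.586, 0.325, -0.276]
force: [3.6, 1.4, 16.3]
finger_gap: 0.006
gripper_force: 7.8
```

```bash
python3 -c "
import h;h.look('right',2,());h.lean('right',2)
for t in (88,86,84,82,80,78):print(h.delta(*h.hook(t)))"
```

```text
scene {'right': (np.int64(134), 'line', np.float32(92.0), 'median th', np.float64(89.8), 'rim', np.int64(62), np.float64(90.8))}
top {'right': (None, np.int64(0))}
20.6167 [0.52202904 0.00596893 0.13632865] [ 4.6402324   1.19425596 15.54675435] [-0.64  0.73  1.81  0.81  1.24 -1.01]
scene right 169 ang 91.9 o mid mm 0.1 rim 63 -0.9
top right 0 rim 0 None
([0.0026, -0.0027, 0.0063], [0.0007, -0.0022, -0.0001])
([0.0008, -0.0027, 0.0044], [0.0007, -0.0022, -0.0001])
([-0.001, -0.0027, 0.0025], [0.0007, -0.0022, -0.0001])
([-0.0029, -0.0027, 0.0007], [0.0007, -0.0022, -0.0001])
([-0.0049, -0.0027, -0.001], [0.0007, -0.0022, -0.0001])
([-0.0069, -0.0027, -0.0027], [0.0007, -0.0022, -0.0001])
```

Emit:
apply_moves:
  claw: [-1, -1, -1, -1, -1]
  travel:
    - [-0.002, 0, -0.002]
    - [-0.004, 0, -0.0045]
    - [-0.006, 0, -0.007]
    - [-0.006, 0, -0.007]
    - [-0.006, 0, -0.007]
  turn:
    - [0, 0, 0]
    - [0, 0, 0]
    - [0, 0, 0]
    - [0, 0, 0]
    - [0, 0, 0]

```text
t: 21.23
tcp_pos: [0.5206, -0.0, 0.1365]
tool_rot: [0.689, 0.586, 0.325, -0.277]
force: [7.0, 6.5, 15.4]
finger_gap: 0.002
gripper_force: 7.8
```

```bash
python3 -c "
import h;h.look('right',2,());h.lean('right',2)
for t in (88,84,80,76):print(h.delta(*h.hook(t)))"
```

```text
scene {'right': (np.int64(100), 'line', np.float32(86.1), 'median th', np.float64(85.1), 'rim', np.int64(58), np.float64(85.3))}
top {'right': (None, np.int64(0))}
21.4333 [5.20606103e-01 4.15186599e-05 1.36491495e-01] [ 5.40732036  6.20497532 14.44451291] [-0.65  0.73  1.8   0.8   1.25 -1.01]
scene right 161 ang 81.2 o mid mm 2.2 rim 58 4.5
top right 0 rim 0 None
([0.0072, -0.0021, 0.0122], [0.0004, -0.0031, -0.0004])
([0.0036, -0.002, 0.0084], [0.0004, -0.0031, -0.0004])
([-0.0002, -0.002, 0.0049], [0.0004, -0.0031, -0.0004])
([-0.0043, -0.002, 0.0016], [0.0004, -0.0031, -0.0004])
```

Emit:
apply_moves:
  claw: [-1, -1, -1, -1, -1]
  travel:
    - [0.012, 0, 0.005]
    - [0.022, 0, 0.0]
    - [0.025, 0, -0.04]
    - [0.022, 0, -0.09]
    - [0.015, 0, -0.14]
  turn:
    - [0, 0, 0]
    - [0, 0, 0]
    - [0, 0, 0]
    - [0, 0, 0]
    - [0, 0, 0]

```text
t: 22.05
tcp_pos: [0.5051, -0.0791, 0.2145]
tool_rot: [0.69, 0.589, 0.319, -0.276]
force: [1.2, -0.4, -0.1]
finger_gap: -0.002
gripper_force: 0.0
```

Emit:
apply_moves:
  claw: [-1, -1, -1, -1, -1]
  travel:
    - [-0.04, 0, -0.03]
    - [-0.09, 0, -0.07]
    - [-0.13, 0, -0.1]
    - [-0.17, 0, -0.12]
    - [-0.17, 0, -0.12]
  turn:
    - [0, 0, 0]
    - [0, 0, 0]
    - [0, 0, 0]
    - [0, 0, 0]
    - [0, 0, 0]

```text
t: 22.47
tcp_pos: [0.4799, -0.2461, 0.1678]
tool_rot: [0.693, 0.587, 0.318, -0.273]
force: [0.0, -0.6, -0.5]
finger_gap: -0.003
gripper_force: 0.0
```

```bash
python3 m.py 2>/dev/null; python3 -c "
import h
h.seq(h.pose('right',90,back=.02,off=.04))
from station import manip;print(manip.sense()['tcp_pos'])"
```

```text
scene depth noise 0.002921211
near [(np.int64(49), np.float64(-3.2)), (np.int64(43), np.float64(-3.4)), (np.int64(38), np.float64(-3.2)), (np.int64(30), np.float64(-4.0))]
far [(np.int64(74), np.float64(3.4)), (np.int64(68), np.float64(3.7)), (np.int64(72), np.float64(3.6)), (np.int64(70), np.float64(5.2))]
left [(np.int64(35), np.float64(-0.9)), (np.int64(36), np.float64(-0.7)), (np.int64(36), np.float64(-0.5)), (np.int64(46), np.float64(-1.1))]
right [(np.int64(38), np.float64(1.2)), (np.int64(37), np.float64(1.4)), (np.int64(33), np.float64(1.2)), (np.int64(61), np.float64(1.5))]
top depth noise 0.002219965
near [(np.int64(26), np.float64(3.1)), (np.int64(33), np.float64(3.2)), (np.int64(0), None), (np.int64(93), np.float64(2.4))]
far [(np.int64(31), np.float64(-3.1)), (np.int64(24), np.float64(-3.1)), (np.int64(16), np.float64(-3.0)), (np.int64(42), np.float64(-2.7))]
left [(np.int64(17), np.float64(-1.4)), (np.int64(13), np.float64(-1.5)), (np.int64(0), None), (np.int64(87), np.float64(-0.2))]
right [(np.int64(0), None), (np.int64(0), None), (np.int64(0), None), (np.int64(94), np.float64(0.9))]
([0.0767, 0.0006, 0.2334], [-0.0014, -0.0554, -0.0003]) world [ 0.51  -0.057  0.099]
[ 0.48109688 -0.23753886  0.17166509]
```

All walls now read square: o is constant with height, and every rim is within about 1 mm of its fold once the cameras' opposite ~3 mm x offsets are averaged out. The robot is clear, so I'm handing in.

```bash
python3 -c "
from station import manip;print(manip.sign_off())"
```

```text
the job is handed in; nothing more can be done
None
```

I folded the far wall first, then the left and right, and handed the job in at about 23 s: all three measure within about 1° of square when let go. The right wall sprang back less than expected and sat about 2.4° past upright, so I eased it back outwards from inside its rim. No sign that the handwheel was bumped or anything else on the bench moved.

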